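# Load the cleaning bath for a batch of radio screening cans

### The arm

A 6-joint arm with a two-finger parallel gripper is mounted at the origin on the work surface. World frame = base frame: x ahead of the robot, y to its left, z up, the work surface at z = 0. Lengths are in m, angles in rad, forces in N, time in s.
With the tool pointing down it reaches from about 0.325 to 0.775 m from the base axis. Payload 9.3 kg.
Tool frame: the origin (TCP) lies midway between the tips of the shut fingers; the grasp point (between the pads) lies 19 mm behind it (manip.pinch_z is the distance from the TCP to the grasp point, in m); z points along the fingers, y is the direction in which the jaws open and shut (so a half turn about z gives the same grasp; the last joint's range is limited). The gripper opens to 85 mm and grips with 20 to 120 N. Pads are 22 mm wide; open, the fingers measure 114 mm over their backs; the gripper's body (76 mm by 85 mm) begins 54 mm behind the grasp point. The pads swing forward as they close: fully open they stand 13 mm farther back than shut.
Start: joints at [1.101, 0.259, 0.021, 1.334, 0, 1.418], TCP at [0.171, 0.523, 0.231] pointing down, gripper open.
Joint ranges: [-3.04, 3.04], [-0.91, 1.82], [-1.04, 1.36], [-1.92, 1.95], [-1.52, 1.45], [-3.14, 3.14]. Speed limits (rad/s): [2.22, 2.22, 2.79, 3.14, 3.14, 3.14].

### API

Orientations are given as a unit quaternion [w, x, y, z].
In Python, from plant import manip gives the robot as it stands.
- The arm moves only by the tool arm_command, never from a script. Its argument "increments" is a list of rows, each an object with "angular": the turn, a rotation vector about the tool's x, y, z in degrees, a list of three; "offset": the shift along the tool's x, y, z in m, a list of three; "gripper": the opening, from -1 (shut) to 1 (fully open). In form: [{"angular": [rx, ry, rz], "offset": [x, y, z], "gripper": gripper}, ...]. A call has 1 to 10 rows; each row shifts and turns the commanded pose from where the row before left it, along the tool's axes as they then stand; what a row does not reach is not made up. A row lasts 1/12 s, in which the tool goes at most 41.7 mm and 7.16 degrees, less where a joint would pass 70% of its speed; a pose out of reach is approached as far as the arm can. A call with a gripper value outside its range is refused whole. The fingers move at their own pace and stop on an object; "squeeze" is the grip in N (left out, the last holds). Time passes only in rows, so rows that do not move let the fingers close. It gives the time, the measured TCP pose, the force and the opening at its end, in the units of the state.
- manip.read_state(): the state, without advancing time (a new reading comes with each control period).
- manip.get_image(name): name is "scene" or "top" or "wrist"; returns the picture (400x640x3 uint8, blue, green, red); there is no depth.
- manip.get_calibration(name): a dict with "camera_matrix" (3x3 intrinsics, pixels), "eye" and "orientation" of the camera in the world. Camera axes: x right, y down, z forward; pixel columns grow to the right and rows downward; lengths in m; the calibration is good to about 2 mm. A picture is of the moment at which its call begins: read the wrist's pose just before it. get_calibration takes no time and is no camera call; for the wrist camera it gives the pose at the moment of the call.
- manip.sign_off(): hands the job in, once; it reports no verdict.
The state is a dict: "t": time; "joint_pos": joint angles; "qvel": joint speeds; "effort": joint torques, N m; "position": TCP position; "tcp_rot": TCP orientation; "wrist_force": force on the tool from outside, world axes, zero at the start; "torque": the same for the moment, N m; "grip_width": finger opening in m.
Only numpy, scipy, OpenCV 4.12 (cv2) and the standard library are available. Lean on these libraries where they do the work, as an engineer would, in place of code of your own. Each camera call takes 0.05 s, during which the arm holds its last target. There are 200 camera calls.

### The job

Get the cleaning bath ready for this batch of aluminium screening cans: first hang the basket inside the bath by hooking its bent lip over the bath's rim and let go of it, then carry the tray with its cans over the basket and tip it so that they slide in, and put the empty tray back flat on its mat, lined up with the mat. The cans lying loose on the bench go into the basket too (any time once it hangs), and when every can is in the hanging basket and the tray is back, push the switch lever on the bath's control box fully over, away from you. Leave the bottle, jar and screwdriver alone.

Things in the scene. Friction and masses are not known exactly. Their poses are not given: they have to be found in the camera images.
- tank: cleaning bath, fixed, empty: steel box open at the top, outer 156 mm along its x, 216 mm along its y, rim 150 mm above the bench, walls 8 mm thick, floor 10 mm thick (inside 140 x 200 x 140 mm deep). Origin: centre of its underside, on the bench; z up; its -x wall is the one near the robot.
- tank_controls (a point): middle of the top of the bath's control box (130 mm along bath x, 60 mm along y, 80 mm high), which stands against the bath's outer -y wall; in the bath's frame (0, -138, 80) mm. The switch is on it.
- switch (a joint): toggle lever: 0 = off, leaning 0.5 rad to the bath's -x; 1.0 rad = fully over, leaning 0.5 rad to +x; may start up to 0.15. Stays where it is left; about 1 N at the tip moves it. Its axis lies along the bath's y, 22 mm above point tank_controls; the housing under it is 70 x 50 mm, 25 mm high.
- switch_tip (a point): centre of the 26 mm ball on the end of the switch lever, 70 mm from the lever's axis; the lever rod is 10 mm thick.
- basket: loose aluminium basket, 250 g: open box, outer 108 mm along its x, 128 mm along its y, 120 mm high, walls and floor 4 mm, with a bent lip outside its -x wall. Origin: centre of the box's underside; z up. Starts standing on the bench, lip towards the robot. Hung on the bath's rim its underside is 30 mm above the bench; it may lean up to 0.1 rad and still hang well.
- basket_hook (a point): middle of the underside of the bridge of the lip, which rests on the rim; in the basket's frame (-61, 0, 120) mm. The bridge is 90 mm wide, 5 mm thick and runs from the -x wall out to x = -73 mm; the lip, 4 mm thick, goes 25 mm down from it. The slot that takes the rim, open downward, is x = -54 to -69 mm.
- basket_tab (a point): middle of the top of the basket's black grip tab, which stands on the bridge; in the basket's frame (-62, 0, 170) mm. The tab is 10 mm thick along x, 50 mm wide along y and 45 mm high.
- mat: thin black rubber mat fixed on the bench, 190 mm along its x, 130 mm along its y, 3 mm thick; origin: centre of its underside. The tray's place.
- tray: loose steel tray, 200 g: floor 150 mm along its x, 84 mm along its y, 4 mm thick, walls 25 mm high at both sides and the +x end; the -x end is open. Origin: underside, middle of the floor; z up. Starts on the mat, its x roughly along the mat's x, open end towards the robot, cans lying on it. Cans start to slide off at a tilt of 0.4 to 0.6 rad.
- tray_spout (a point): middle of the open edge of the tray's floor, upper side: in the tray's frame (-75, 0, 4) mm.
- tray_grip (a point): middle of the top of the tray's upright wooden grip plate: in the tray's frame (80, 0, 80) mm. The plate is 10 mm thick along x, 56 mm wide along y, and rises from the tray's underside at the +x end, just outside the end wall.
- tray_can0: square-section aluminium screening can, 60 x 22 x 22 mm, 30 g, origin at its centre, its x axis along its length. Starts lying on the tray; may be absent.
- tray_can1: square-section aluminium screening can, 60 x 22 x 22 mm, 30 g, origin at its centre, its x axis along its length. Starts lying on the tray; may be absent.
- tray_can2: square-section aluminium screening can, 60 x 22 x 22 mm, 30 g, origin at its centre, its x axis along its length. Starts lying on the tray; may be absent.
- tray_can3: square-section aluminium screening can, 60 x 22 x 22 mm, 30 g, origin at its centre, its x axis along its length. Starts lying on the tray; may be absent.
- stray_can0: square-section aluminium screening can, 60 x 22 x 22 mm, 30 g, origin at its centre, its x axis along its length. Starts lying loose on the bench before the bath; may be absent.
- stray_can1: square-section aluminium screening can, 60 x 22 x 22 mm, 30 g, origin at its centre, its x axis along its length. Starts lying loose on the bench before the bath; may be absent.
- stray_can2: square-section aluminium screening can, 60 x 22 x 22 mm, 30 g, origin at its centre, its x axis along its length. Starts lying loose on the bench before the bath; may be absent.
- stray_can3: square-section aluminium screening can, 60 x 22 x 22 mm, 30 g, origin at its centre, its x axis along its length. Starts lying loose on the bench before the bath; may be absent.
- fluid_bottle: bystander: white bottle, 64 mm across, 170 mm high, origin at the centre of its underside
- grease_jar: bystander: jar, 68 mm across, 70 mm high, origin at the centre of its underside
- screwdriver: bystander: screwdriver lying on the bench
There are look-alikes about, which are no part of the job. Several things have the shape of the basket; the one meant has the colours described above.

How it is judged:
On the way, in this order (a step that is already met when the one before it is completed fails the run):
1. the basket hangs inside the bath by its lip, let go (z of basket_hook in the frame of tank between 0.144 and 0.158 m and x of basket in the frame of tank between -0.055 and 0.055 m and y of basket in the frame of tank between -0.065 and 0.065 m and angle between basket's own z axis and vertical below 0.2 rad and contact force between the fingers and basket below 0.1 N and linear speed of basket below 0.03 m/s), for 0.3 s.
2. the tray is carried over the basket with cans on it (horizontal distance between tray_spout and basket below 0.1 m and height (world z) of tray_spout above 0.08 m and ((x of tray_can0 in the frame of tray between -0.075 and 0.075 m and y of tray_can0 in the frame of tray between -0.042 and 0.042 m and z of tray_can0 in the frame of tray between 0 and 0.06 m) or (x of tray_can1 in the frame of tray between -0.075 and 0.075 m and y of tray_can1 in the frame of tray between -0.042 and 0.042 m and z of tray_can1 in the frame of tray between 0 and 0.06 m) or (x of tray_can2 in the frame of tray between -0.075 and 0.075 m and y of tray_can2 in the frame of tray between -0.042 and 0.042 m and z of tray_can2 in the frame of tray between 0 and 0.06 m) or (x of tray_can3 in the frame of tray between -0.075 and 0.075 m and y of tray_can3 in the frame of tray between -0.042 and 0.042 m and z of tray_can3 in the frame of tray between 0 and 0.06 m))), for 0.05 s.
3. the tray is tipped over the basket (horizontal distance between tray_spout and basket below 0.1 m and height (world z) of tray_spout above 0.08 m and angle between tray's own z axis and vertical above 0.35 rad), for 0.1 s.
4. every can lies in the hanging basket and the tray is back on its mat (z of basket_hook in the frame of tank between 0.144 and 0.158 m and x of basket in the frame of tank between -0.055 and 0.055 m and y of basket in the frame of tank between -0.065 and 0.065 m and angle between basket's own z axis and vertical below 0.2 rad and x of tray_can0 in the frame of basket between -0.052 and 0.052 m and y of tray_can0 in the frame of basket between -0.062 and 0.062 m and z of tray_can0 in the frame of basket between 0 and 0.125 m and x of tray_can1 in the frame of basket between -0.052 and 0.052 m and y of tray_can1 in the frame of basket between -0.062 and 0.062 m and z of tray_can1 in the frame of basket between 0 and 0.125 m and x of tray_can2 in the frame of basket between -0.052 and 0.052 m and y of tray_can2 in the frame of basket between -0.062 and 0.062 m and z of tray_can2 in the frame of basket between 0 and 0.125 m and x of tray_can3 in the frame of basket between -0.052 and 0.052 m and y of tray_can3 in the frame of basket between -0.062 and 0.062 m and z of tray_can3 in the frame of basket between 0 and 0.125 m and x of stray_can0 in the frame of basket between -0.052 and 0.052 m and y of stray_can0 in the frame of basket between -0.062 and 0.062 m and z of stray_can0 in the frame of basket between 0 and 0.125 m and x of stray_can1 in the frame of basket between -0.052 and 0.052 m and y of stray_can1 in the frame of basket between -0.062 and 0.062 m and z of stray_can1 in the frame of basket between 0 and 0.125 m and x of stray_can2 in the frame of basket between -0.052 and 0.052 m and y of stray_can2 in the frame of basket between -0.062 and 0.062 m and z of stray_can2 in the frame of basket between 0 and 0.125 m and x of stray_can3 in the frame of basket between -0.052 and 0.052 m and y of stray_can3 in the frame of basket between -0.062 and 0.062 m and z of stray_can3 in the frame of basket between 0 and 0.125 m and horizontal distance between tray and mat below 0.04 m and angle between tray's own z axis and vertical below 0.1 rad and height (world z) of tray below 0.012 m and angle between the x axis of tray and the x axis of mat, either way round below 0.4 rad), for 0.2 s.
5. the switch lever is pushed fully over (value of joint switch above 0.85 rad), for 0.1 s.
At the end, for the whole second after the job is handed in: Basket hangs inside the bath by its lip (bridge within 6 mm of rim height, leaning under 0.2 rad), every can present in it, tray flat on the mat within 40 mm of its centre and 0.4 rad of its direction, switch past 0.85 rad, all at rest (all of step 4 and value of joint switch above 0.85 rad and linear speed of each of basket, tray below 0.02 m/s); the robot touches nothing.
It fails at once if a bystander is moved by more than 30 mm (distance of any of fluid_bottle, grease_jar, screwdriver from where it was at the start of the episode above 0.03 m).
Of tray_can0, tray_can1, tray_can2, tray_can3 only 2 to 4 are there at a start; the rules pass over those that are not, and their reading is None.
Of stray_can0, stray_can1, stray_can2, stray_can3 only 2 to 4 are there at a start; the rules pass over those that are not, and their reading is None.
At some moment in a run one of stray_can0, stray_can1, stray_can2, stray_can3 may be knocked a few centimetres aside while the robot is not near it.
It also fails if it takes over 210 s, if anything falls off the work surface, if the arm or the gripper's body presses on something with over 40 N, if the wrist force passes 120 N, or if a joint passes its speed limit or range.

## Working session

There is one attempt and no reset: what is moved stays moved. The work goes in short steps, Python scripts to look and compute and a tool call to move; the robot and the scene stay as the last step left them, time stands still between calls to the robot, and variables do not carry over. Pictures are saved under pics/ and viewed, about 12 in all and at most 16, crops included, and the job is handed in when it is done.

Besides the shell and the picture viewer there is one more tool, called after "Call:" as name(argument=value, ...), one argument or row to a line, values as JSON. arm_command: Moves the arm, as the interface text tells. Its arguments: {"type":"object","properties":{"increments":{"type":"array"},"squeeze":{"type":"number"}},"required":["increments"]}

```bash
mkdir -p pics; ls; python3 - <<'E'
from plant import manip
import cv2
print(manip.read_state())
for n in("scene","top"):
    c=manip.get_calibration(n);print(n,c)
    cv2.imwrite(f"pics/{n}0.png",manip.get_image(n))
print(manip.pinch_z)
E
```

```text
pics
{'t': 0.0, 'joint_pos': array([ 1.10136112e+00,  2.59183109e-01,  2.07367886e-02,  1.33375393e+00,
       -2.28568718e-05,  1.41820930e+00]), 'qvel': array([-0.00041629, -0.00087973, -0.00068577, -0.00021479, -0.00069529,
       -0.00232887]), 'effort': array([ 7.77793412e-04, -5.55647635e+01,  3.44523096e+01,  1.38195389e-02,
       -2.02786136e-04, -2.75197021e-05]), 'position': array([0.17122526, 0.52233667, 0.23066131]), 'tcp_rot': array([-2.03935235e-04,  1.57762179e-01,  9.87476887e-01, -6.71782433e-04]), 'wrist_force': array([-0.43171028,  0.01805563, -0.16906887]), 'torque': array([ 0.01209492, -0.03792588,  0.02100265]), 'grip_width': 0.08506449932584968}
scene {'camera_matrix': array([[403.88845332,   0.        , 316.9913975 ],
       [  0.        , 403.88845332, 200.14369801],
       [  0.        ,   0.        ,   1.        ]]), 'eye': array([1.15260407, 0.01277196, 0.94384177]), 'orientation': array([-0.21666839,  0.62117144,  0.70880659, -0.25454679])}
top {'camera_matrix': array([[368.5471704 ,   0.        , 312.45962487],
       [  0.        , 368.5471704 , 198.51061389],
       [  0.        ,   0.        ,   1.        ]]), 'eye': array([ 0.34994281, -0.08061304,  1.2547038 ]), 'orientation': array([-0.0606761 ,  0.70586721, -0.70380011,  0.05230008])}
0.0187
```

View pics/scene0.png

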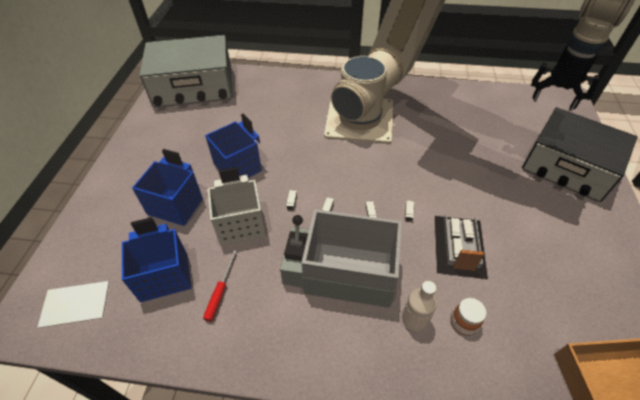

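View pics/top0.png

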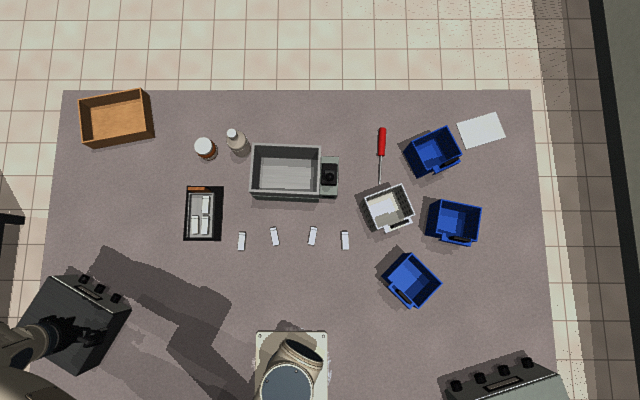

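Scene/top show the grey perforated basket (top ≈ (388,208)), the tank (top ≈ (285,172)), switch (≈ (329,175)), tray on mat (≈ (203,213)), four stray cans at row ≈ 238, and blue decoys. Zooming in to measure.

```bash
cat > h.py <<'E'
import numpy as np, cv2
from plant import manip
from scipy.spatial.transform import Rotation as R
def rot(q): return R.from_quat([q[1],q[2],q[3],q[0]])
def plane(c,px,z):
    K=c["camera_matrix"]; p=np.atleast_2d(np.array(px,float))
    d=np.c_[(p[:,0]-K[0,2])/K[0,0],(p[:,1]-K[1,2])/K[1,1],np.ones(len(p))]
    d=rot(c["orientation"]).apply(d); e=np.array(c["eye"])
    return e+d*((z-e[2])/d[:,2])[:,None]
def proj(c,P):
    q=rot(c["orientation"]).inv().apply(np.atleast_2d(P)-c["eye"]); K=c["camera_matrix"]
    return np.c_[q[:,0]/q[:,2]*K[0,0]+K[0,2],q[:,1]/q[:,2]*K[1,1]+K[1,2]]
E
python3 - <<'E'
from h import *
im=cv2.imread("pics/top0.png")
cr=im[125:265,170:425]
cv2.imwrite("pics/topc.png",cv2.resize(cr,None,fx=3.1,fy=3.1,interpolation=cv2.INTER_CUBIC))
c=manip.get_calibration("top")
# stray cans, white blobs in row area
g=im.min(axis=2); m=((g>150)).astype(np.uint8)*255
cs,_=cv2.findContours(m,0,1)
for k in cs:
    x,y,w,h=cv2.boundingRect(k)
    if 180<x<420 and 125<y<265 and cv2.contourArea(k)>20:
        r=cv2.minAreaRect(k); b=cv2.boxPoints(r)
        P=plane(c,b,.022); P0=plane(c,[r[0]],.022)[0]
        e=[P[1]-P[0],P[2]-P[1]]; L=[np.linalg.norm(v) for v in e]; v=e[int(np.argmax(L))]
        print(np.round(r[0],1),np.round(P0[:2],3),"L",np.round(L,3),"ang",round(np.degrees(np.arctan2(v[1],v[0])),1))
E
```

```text
[345.  240.5] [ 0.408 -0.174] L [0.02  0.056] ang 179.3
[240.9 240.8] [0.406 0.173] L [0.057 0.02 ] ang -3.7
[274. 236.] [0.422 0.062] L [0.02  0.058] ang -167.6
[312.4 235.7] [ 0.423 -0.066] L [0.057 0.02 ] ang -11.1
[193.5 226. ] [0.454 0.334] L [0.024 0.067] ang -176.9
[194. 206.] [0.522 0.336] L [0.014 0.055] ang -176.9
[204.2 216. ] [0.488 0.299] L [0.138 0.051] ang 0.8
[203.5 204. ] [0.529 0.304] L [0.031 0.055] ang -177.2
[390.9 209. ] [ 0.514 -0.33 ] L [0.14 0.14] ang -66.6
[286. 177.] [0.623 0.025] L [0.165 0.077] ang -89.9
[284.5 168. ] [0.655 0.031] L [0.172 0.243] ang -92.7
[202.5 145. ] [0.737 0.318] L [0.06  0.058] ang -90.0
[231.  132.5] [0.782 0.22 ] L [0.028 0.026] ang -90.0
```

View pics/topc.png

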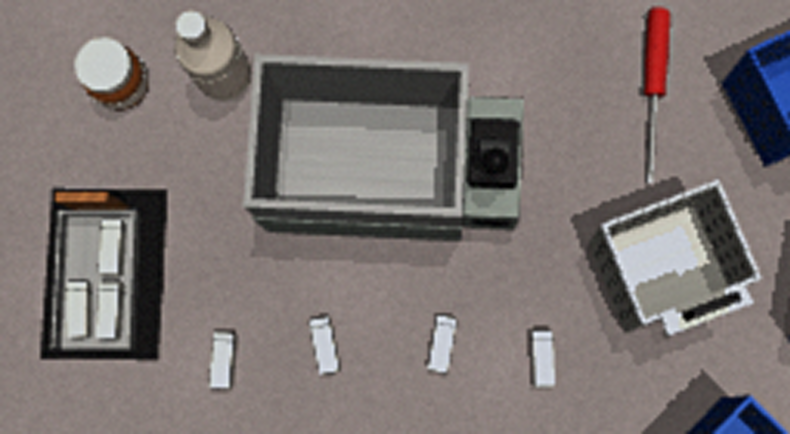

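The crop shows tank rim corners ≈ (253,55),(468,65),(465,212),(245,207), basket rim ≈ (603,225),(717,183),(758,283),(645,325), with its black tab ≈ (683,318)–(742,293), the tray with 3 cans, grip top ≈ (57..108,197), and 4 strays.

```bash
python3 - <<'E'
from h import *
c=manip.get_calibration("top")
def o(l): return np.array(l,float)/3.1+[170-.34,125-.34]
def ang(v): return round(np.degrees(np.arctan2(v[1],v[0])),1)
for n,l,z in [("tank",[(253,55),(468,65),(465,212),(245,207)],.15),("basket",[(603,225),(717,183),(758,283),(645,325)],.12),
 ("tab",[(683,318),(742,293)],.17),("grip",[(57,197),(108,197)],.08),("traywall",[(60,212),(135,212),(130,350),(55,350)],.025),("mat",[(53,190),(167,190),(158,358),(42,358)],.003),("ctl",[(470,98),(522,98),(520,225),(467,225)],.08),("ball",[(494,160)],.16),
 ("screw",[(652,180)],.0)]:
    P=plane(c,o(l),z)[:,:2]
    print(n,np.round(P,3).tolist(),"mean",np.round(P.mean(0),3))
    for i in range(len(P)-1): print("   ",round(np.linalg.norm(P[i+1]-P[i]),3),ang(P[i+1]-P[i]))
E
```

```text
tank [[0.705, 0.124], [0.695, -0.092], [0.545, -0.089], [0.55, 0.128]] mean [0.624 0.018]
    0.217 -92.7
    0.15 178.9
    0.217 88.8
basket [[0.537, -0.228], [0.581, -0.344], [0.479, -0.381], [0.437, -0.268]] mean [ 0.508 -0.305]
    0.124 -69.5
    0.108 -159.8
    0.121 110.4
tab [[0.44, -0.295], [0.464, -0.352]] mean [ 0.452 -0.324]
    0.061 -67.1
grip [[0.573, 0.339], [0.573, 0.285]] mean [0.573 0.312]
    0.054 -89.9
traywall [[0.566, 0.354], [0.566, 0.272], [0.416, 0.27], [0.416, 0.351]] mean [0.491 0.312]
    0.083 -89.9
    0.151 -179.4
    0.081 90.2
mat [[0.595, 0.371], [0.595, 0.243], [0.408, 0.245], [0.408, 0.373]] mean [0.502 0.308]
    0.128 -89.9
    0.187 179.4
    0.127 90.2
ctl [[0.68, -0.095], [0.68, -0.15], [0.544, -0.147], [0.544, -0.092]] mean [ 0.612 -0.121]
    0.055 -90.0
    0.137 178.7
    0.055 90.1
ball [[0.595, -0.117]] mean [ 0.595 -0.117]
screw [[0.608, -0.299]] mean [ 0.608 -0.299]
```

```bash
cat >> h.py <<'E'
def Rt(yaw,tilt=0):
    """tool y at world heading yaw(deg), z down; then tilted so tool z swings toward +tool-y heading"""
    y=np.radians(yaw); Y=np.array([np.cos(y),np.sin(y),0]); Z=np.array([0,0,-1.]); X=np.cross(Y,Z)
    return R.from_matrix(np.c_[X,Y,Z])*R.from_rotvec([-np.radians(tilt),0,0])
def go(wps):
    """wps: [(pos,yaw,tilt)]; prints turn then shift, per row"""
    s=manip.read_state(); p=s["position"]; q=rot(s["tcp_rot"])
    print("t %.1f"%s["t"],"at",np.round(p,4),"w",round(s["grip_width"],4),"f",np.round(s["wrist_force"],1),"q",np.round(s["joint_pos"],2))
    for P,yaw,tilt in wps:
        g=Rt(yaw,tilt); a=np.degrees((q.inv()*g).as_rotvec()); d=g.inv().apply(np.array(P)-p)
        na=int(np.ceil(np.linalg.norm(a)/6.9)); nd=max(1,int(np.ceil(np.linalg.norm(d)/.04)))
        print("turn",na,"x",np.round(a/max(na,1),2),"| shift",nd,"x",np.round(d/nd,4)," tot",np.round(d,4)); p,q=np.array(P),g
E
python3 - <<'E'
from h import *
go([((.40,.15,.26),20.5,0),((.45,-.326,.26),20.5,0),((.451,-.326,.21),20.5,0)])
E
```

```text
t 0.1 at [0.1712 0.5224 0.2307] w 0.0853 f [-0.2  0.2 -0.4] q [ 1.1   0.26  0.02  1.33 -0.    1.42]
turn 8 x [-0.01  0.    6.42] | shift 11 x [-0.039   0.0076 -0.0027]  tot [-0.4289  0.0839 -0.0293]
turn 0 x [0. 0. 0.] | shift 12 x [-0.0386 -0.01    0.    ]  tot [-0.4634 -0.1199  0.    ]
turn 0 x [0. 0. 0.] | shift 2 x [-0.0002  0.0005  0.025 ]  tot [-0.0004  0.0009  0.05  ]
```

Call:
arm_command(
  increments=[
    {"angular": [0,0,6.42],"offset": [0,0,-0.004],"gripper": 1},
    {"angular": [0,0,6.42],"offset": [0,0,-0.004],"gripper": 1},
    {"angular": [0,0,6.42],"offset": [0,0,-0.004],"gripper": 1},
    {"angular": [0,0,6.42],"offset": [0,0,-0.004],"gripper": 1},
    {"angular": [0,0,6.42],"offset": [0,0,-0.004],"gripper": 1},
    {"angular": [0,0,6.42],"offset": [0,0,-0.004],"gripper": 1},
    {"angular": [0,0,6.42],"offset": [0,0,-0.004],"gripper": 1},
    {"angular": [0,0,6.42],"offset": [0,0,0],"gripper": 1},
  ],
)

```text
t: 0.77
position: [0.1714, 0.5227, 0.2597]
tcp_rot: [-0.0, 0.572, 0.82, 0.0]
wrist_force: [0.4, -0.4, 0.5]
grip_width: 0.0855
```

Call:
arm_command(
  increments=[
    {"angular": [0,0,0],"offset": [-0.039,0.0076,0],"gripper": 1},
    {"angular": [0,0,0],"offset": [-0.039,0.0076,0],"gripper": 1},
    {"angular": [0,0,0],"offset": [-0.039,0.0076,0],"gripper": 1},
    {"angular": [0,0,0],"offset": [-0.039,0.0076,0],"gripper": 1},
    {"angular": [0,0,0],"offset": [-0.039,0.0076,0],"gripper": 1},
    {"angular": [0,0,0],"offset": [-0.039,0.0076,0],"gripper": 1},
    {"angular": [0,0,0],"offset": [-0.039,0.0076,0],"gripper": 1},
    {"angular": [0,0,0],"offset": [-0.039,0.0076,0],"gripper": 1},
    {"angular": [0,0,0],"offset": [-0.039,0.0076,0],"gripper": 1},
    {"angular": [0,0,0],"offset": [-0.039,0.0076,0],"gripper": 1},
  ],
)

```text
t: 1.6
position: [0.3794, 0.182, 0.2593]
tcp_rot: [0.0, 0.57, 0.822, 0.0]
wrist_force: [1.1, 1.1, 0.7]
grip_width: 0.0853
```

```bash
python3 - <<'E'
from h import *
go([((.45,-.326,.26),20.5,0)])
E
```

```text
t 1.6 at [0.3794 0.182  0.2593] w 0.0853 f [1.1 1.1 0.7] q [ 0.25  0.03 -0.19  1.36  0.    1.46]
turn 1 x [ 0.01 -0.   -0.  ] | shift 13 x [-0.0385 -0.0086 -0.0001]  tot [-0.5006 -0.1118 -0.0007]
```

Call:
arm_command(
  increments=[
    {"angular": [0,0,0],"offset": [-0.0385,-0.0086,0],"gripper": 1},
    {"angular": [0,0,0],"offset": [-0.0385,-0.0086,0],"gripper": 1},
    {"angular": [0,0,0],"offset": [-0.0385,-0.0086,0],"gripper": 1},
    {"angular": [0,0,0],"offset": [-0.0385,-0.0086,0],"gripper": 1},
    {"angular": [0,0,0],"offset": [-0.0385,-0.0086,0],"gripper": 1},
    {"angular": [0,0,0],"offset": [-0.0385,-0.0086,0],"gripper": 1},
    {"angular": [0,0,0],"offset": [-0.0385,-0.0086,0],"gripper": 1},
    {"angular": [0,0,0],"offset": [-0.0385,-0.0086,0],"gripper": 1},
    {"angular": [0,0,0],"offset": [-0.0385,-0.0086,0],"gripper": 1},
    {"angular": [0,0,0],"offset": [-0.0385,-0.0086,0],"gripper": 1},
  ],
)

```text
t: 2.43
position: [0.4328, -0.2089, 0.2591]
tcp_rot: [-0.0, 0.57, 0.821, 0.0]
wrist_force: [1.2, 1.0, -0.1]
grip_width: 0.0855
```

Call:
arm_command(
  increments=[
    {"angular": [0,0,0],"offset": [-0.0385,-0.0086,0],"gripper": 1},
    {"angular": [0,0,0],"offset": [-0.0385,-0.0086,0],"gripper": 1},
    {"angular": [0,0,0],"offset": [-0.036,-0.0086,0],"gripper": 1},
    {"angular": [0,0,0],"offset": [0,0,0],"gripper": 1},
    {"angular": [0,0,0],"offset": [0,0,0],"gripper": 1},
  ],
)

```text
t: 2.85
position: [0.4483, -0.3235, 0.2579]
tcp_rot: [-0.001, 0.571, 0.821, 0.0]
wrist_force: [-0.4, 0.7, 0.8]
grip_width: 0.0855
```

```bash
python3 - <<'E'
from h import *
go([((.45,-.326,.26),20.5,0)])
print(manip.get_calibration("wrist"))
cv2.imwrite("pics/w1.png",manip.get_image("wrist"))
E
```

```text
t 2.9 at [ 0.4483 -0.3235  0.2579] w 0.0855 f [-0.4  0.7  0.8] q [-0.78  0.26  0.09  1.4  -0.    0.44]
turn 1 x [-0.06 -0.12 -0.17] | shift 1 x [-0.003   0.0007 -0.0021]  tot [-0.003   0.0007 -0.0021]
{'camera_matrix': array([[351.98481809,   0.        , 319.43370621],
       [  0.        , 351.98481809, 201.8496057 ],
       [  0.        ,   0.        ,   1.        ]]), 'eye': array([ 0.41854212, -0.24624988,  0.40035923]), 'orientation': array([0.16116018, 0.97108149, 0.17386701, 0.02825586])}
```

View pics/w1.png

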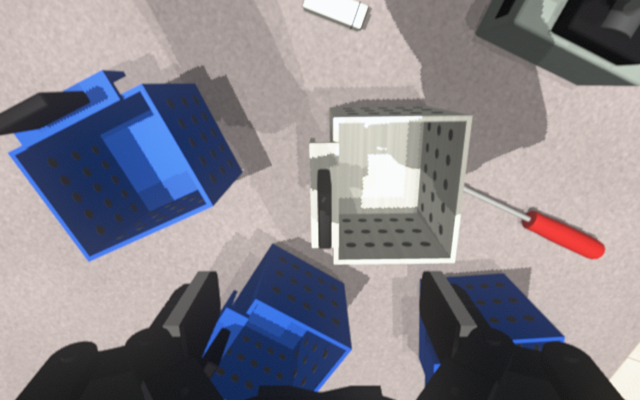

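Wrist view: basket rim corners ≈ (335,117),(471,116),(456,263),(335,264); black tab top ≈ (324,169)–(325,248), aligned with the image axes (good yaw).

```bash
python3 - <<'E'
from h import *
c={'camera_matrix':np.array([[351.985,0,319.434],[0,351.985,201.85],[0,0,1]]),'eye':np.array([.41854,-.24625,.40036]),'orientation':np.array([0.16116018, 0.97108149, 0.17386701, 0.02825586])}
P=plane(c,[(335,117),(471,116),(456,263),(335,264)],.12); print(np.round(P,3),P.mean(0),[round(np.degrees(np.arctan2(*(P[j]-P[i])[1::-1])),1) for i,j in((0,1),(1,2),(2,3),(3,0))],[round(np.linalg.norm(P[j]-P[i]),3) for i,j in((0,1),(1,2),(2,3),(3,0))])
im=cv2.imread("pics/w1.png")[160:258,305:335]; print(np.round(plane(c,[(324,169),(325,248)],.17),3))
go([((.452,-.327,.15),20.5,0),((.452,-.327,.135),20.5,0)])
E
```

```text
[[ 0.439 -0.266  0.12 ]
 [ 0.537 -0.229  0.12 ]
 [ 0.586 -0.348  0.12 ]
 [ 0.485 -0.386  0.12 ]] [ 0.51168083 -0.30745398  0.12      ] [np.float64(20.7), np.float64(-67.7), np.float64(-159.1), np.float64(111.1)] [np.float64(0.106), np.float64(0.128), np.float64(0.108), np.float64(0.129)]
[[ 0.44  -0.297  0.17 ]
 [ 0.462 -0.352  0.17 ]]
t 2.9 at [ 0.4483 -0.3221  0.2584] w 0.0853 f [0.1 0.  0.3] q [-0.78  0.26  0.09  1.4   0.    0.44]
turn 1 x [-0.04 -0.1  -0.09] | shift 3 x [-0.002   0.0006  0.0361]  tot [-0.0059  0.0018  0.1084]
turn 0 x [0. 0. 0.] | shift 1 x [0.    0.    0.015]  tot [0.    0.    0.015]
```

Call:
arm_command(
  increments=[
    {"angular": [0,0,-0.8],"offset": [-0.007,0.002,0.025],"gripper": 1},
    {"angular": [0,0,0],"offset": [0,0,0.025],"gripper": 1},
    {"angular": [0,0,0],"offset": [0,0,0.025],"gripper": 1},
    {"angular": [0,0,0],"offset": [0,0,0.025],"gripper": 1},
    {"angular": [0,0,0],"offset": [0,0,0.024],"gripper": 1},
    {"angular": [0,0,0],"offset": [0,0,0],"gripper": 0},
    {"angular": [0,0,0],"offset": [0,0,0],"gripper": -1},
    {"angular": [0,0,0],"offset": [0,0,0],"gripper": -1},
    {"angular": [0,0,0],"offset": [0,0,0],"gripper": -1},
    {"angular": [0,0,0],"offset": [0,0,0],"gripper": -1},
  ],
  squeeze=80,
)

```text
t: 3.73
position: [0.4536, -0.3279, 0.1369]
tcp_rot: [0.001, 0.564, 0.826, -0.0]
wrist_force: [0.4, 0.2, 0.4]
grip_width: 0.0254
```

Call:
arm_command(
  increments=[
    {"angular": [0,0,0],"offset": [0,0,0],"gripper": -1},
    {"angular": [0,0,0],"offset": [0,0,0],"gripper": -1},
    {"angular": [0,0,0],"offset": [0,0,-0.01],"gripper": -1},
    {"angular": [0,0,0],"offset": [0,0,-0.02],"gripper": -1},
    {"angular": [0,0,0],"offset": [0,0,-0.02],"gripper": -1},
  ],
)

```text
t: 4.15
position: [0.4524, -0.3272, 0.1858]
tcp_rot: [-0.001, 0.564, 0.826, 0.0]
wrist_force: [0.1, -0.0, -2.8]
grip_width: 0.0092
```

```bash
python3 - <<'E'
from h import *
go([((.453,-.328,.325),21.3,0),((.48,-.1,.325),-1.5,0),((.53,.020,.325),-1.5,0)])
E
```

```text
t 4.2 at [ 0.4524 -0.3272  0.1858] w 0.0092 f [ 0.1 -0.  -2.8] q [-0.78  0.29 -0.05  1.23 -0.    0.42]
turn 1 x [-0.05 -0.11 -0.02] | shift 4 x [-0.0002  0.0001 -0.0348]  tot [-0.001   0.0002 -0.1392]
turn 4 x [0.  0.  5.7] | shift 6 x [0.0381 0.0035 0.    ]  tot [0.2286 0.021  0.    ]
turn 0 x [0. 0. 0.] | shift 4 x [0.0303 0.0117 0.    ]  tot [0.1213 0.0468 0.    ]
```

Call:
arm_command(
  increments=[
    {"angular": [0,0,0],"offset": [0,0,-0.035],"gripper": -1},
    {"angular": [0,0,0],"offset": [0,0,-0.035],"gripper": -1},
    {"angular": [0,0,0],"offset": [0,0,-0.035],"gripper": -1},
    {"angular": [0,0,0],"offset": [0,0,-0.034],"gripper": -1},
    {"angular": [0,0,5.7],"offset": [0,0,0],"gripper": -1},
    {"angular": [0,0,5.7],"offset": [0,0,0],"gripper": -1},
    {"angular": [0,0,5.7],"offset": [0,0,0],"gripper": -1},
    {"angular": [0,0,5.7],"offset": [0,0,0],"gripper": -1},
  ],
)

```text
t: 4.82
position: [0.4527, -0.3274, 0.3249]
tcp_rot: [-0.0, 0.718, 0.696, -0.0]
wrist_force: [0.2, 0.5, -2.1]
grip_width: 0.0091
```

Call:
arm_command(
  increments=[
    {"angular": [0,0,0],"offset": [0.025,0.002,0],"gripper": -1},
    {"angular": [0,0,0],"offset": [0.036,0.003,0],"gripper": -1},
    {"angular": [0,0,0],"offset": [0.036,0.003,0],"gripper": -1},
    {"angular": [0,0,0],"offset": [0.036,0.003,0],"gripper": -1},
    {"angular": [0,0,0],"offset": [0.036,0.01,0],"gripper": -1},
    {"angular": [0,0,0],"offset": [0.036,0.012,0],"gripper": -1},
    {"angular": [0,0,0],"offset": [0.036,0.012,0],"gripper": -1},
    {"angular": [0,0,0],"offset": [0.036,0.012,0],"gripper": -1},
    {"angular": [0,0,0],"offset": [0.036,0.012,0],"gripper": -1},
    {"angular": [0,0,0],"offset": [0.02,0.006,0],"gripper": -1},
  ],
)

```text
t: 5.65
position: [0.537, 0.0067, 0.3246]
tcp_rot: [-0.0, 0.716, 0.698, 0.0]
wrist_force: [-0.0, -0.3, -3.2]
grip_width: 0.0091
```

Call:
arm_command(
  increments=[
    {"angular": [0,0,0],"offset": [0.012,0,0],"gripper": -1},
    {"angular": [0,0,0],"offset": [0,0,0],"gripper": -1},
    {"angular": [0,0,0],"offset": [0,0,0],"gripper": -1},
  ],
)

```text
t: 5.9
position: [0.5366, 0.0155, 0.3245]
tcp_rot: [-0.0, 0.716, 0.698, -0.0]
wrist_force: [-0.7, 0.1, -2.0]
grip_width: 0.009
```

```bash
python3 - <<'E'
from h import *
go([((.5495,.020,.28),-1.5,0)])
cv2.imwrite("pics/s2.png",manip.get_image("scene")); t=manip.get_image("top"); s=manip.get_image("scene")
a=cv2.resize(s[120:310,200:420],None,fx=1.8,fy=1.8,interpolation=2); b=cv2.resize(t[110:300,200:420],None,fx=1.8,fy=1.8,interpolation=2)
cv2.imwrite("pics/m2.png",np.hstack([a,b]))
E
```

```text
t 5.9 at [0.5366 0.0155 0.3245] w 0.009 f [-0.7  0.1 -2. ] q [-0.13  0.23  0.21  1.56 -0.    1.47]
turn 1 x [-0.03  0.02  0.06] | shift 2 x [0.0024 0.0064 0.0222]  tot [0.0049 0.0127 0.0445]
```

View pics/m2.png

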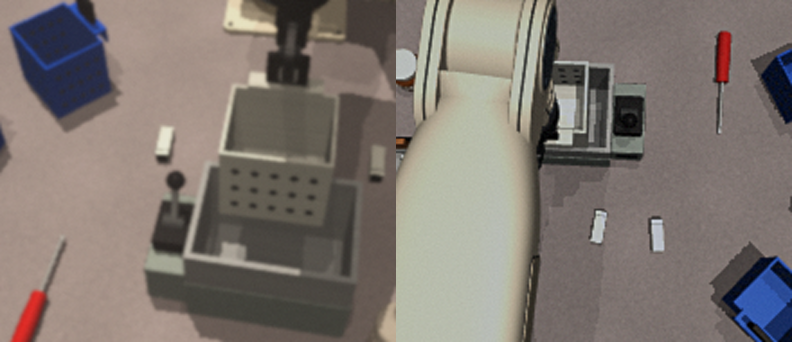

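```bash
python3 - <<'E'
from h import *
c=manip.get_calibration("scene")
a=np.radians(-1.5); Rz=np.array([[np.cos(a),-np.sin(a)],[np.sin(a),np.cos(a)]])
P=[np.r_[np.array([.624,.018])+Rz@[x,y],.15] for x in(-.078,.078) for y in(-.108,.108)]
q=proj(c,P)
im=cv2.imread("pics/scene0.png"); k=im[195:310,270:420]; S=5
k=cv2.resize(k,None,fx=S,fy=S,interpolation=2)
for (x,y) in q: cv2.drawMarker(k,(int((x+.5-270)*S),int((y+.5-195)*S)),(0,0,255),1,20,1)
cv2.imwrite("pics/tk.png",k)
E
```

```text
(no output)
```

View pics/tk.png

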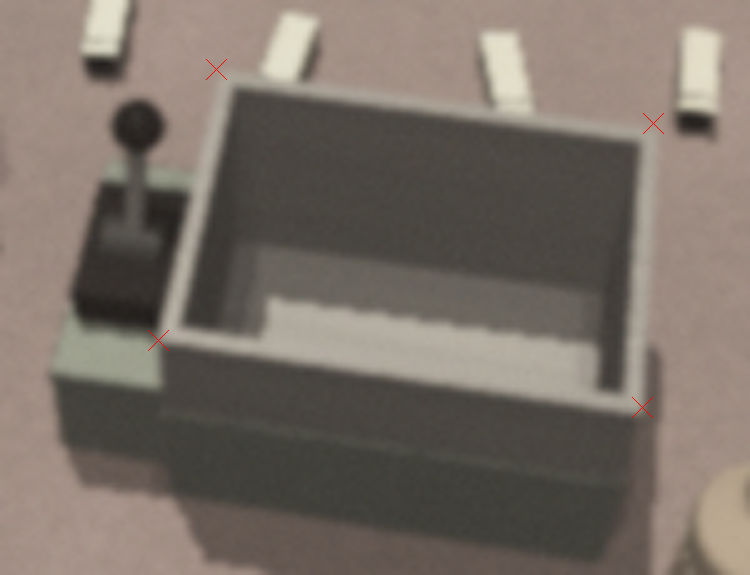

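```bash
python3 - <<'E'
from h import *
c=manip.get_calibration("scene")
l=np.array([(224,77),(656,129),(641,410),(164,341)])/5+[270-.5,195-.5]
P=plane(c,l,.15);print(np.round(P,4),P.mean(0))
E
```

```text
[[ 0.5471 -0.0834  0.15  ]
 [ 0.5519  0.129   0.15  ]
 [ 0.7062  0.1233  0.15  ]
 [ 0.6991 -0.0894  0.15  ]] [0.62607446 0.01990852 0.15      ]
```

Call:
arm_command(
  increments=[
    {"angular": [0,0,0],"offset": [0.005,0.0145,0],"gripper": -1},
    {"angular": [0,0,0],"offset": [0,0,0.03],"gripper": -1},
    {"angular": [0,0,0],"offset": [0,0,0.03],"gripper": -1},
    {"angular": [0,0,0],"offset": [0,0,0.03],"gripper": -1},
    {"angular": [0,0,0],"offset": [0,0,0.02],"gripper": -1},
    {"angular": [0,0,0],"offset": [0,0,0.015],"gripper": -1},
    {"angular": [0,0,0],"offset": [0,0,0],"gripper": -1},
  ],
)

```text
t: 6.63
position: [0.55, 0.0189, 0.1963]
tcp_rot: [-0.002, 0.717, 0.697, -0.002]
wrist_force: [-0.7, 0.7, -2.6]
grip_width: 0.0088
```

Call:
arm_command(
  increments=[
    {"angular": [0,0,0],"offset": [0,0,0.006],"gripper": -1},
    {"angular": [0,0,0],"offset": [0,0,0.006],"gripper": -1},
    {"angular": [0,0,0],"offset": [0,0,0],"gripper": -1},
  ],
)

```text
t: 6.88
position: [0.5517, 0.0195, 0.1871]
tcp_rot: [0.0, 0.717, 0.697, 0.0]
wrist_force: [-0.5, 1.0, -2.4]
grip_width: 0.0089
```

No contact (weight still −2.5 N) below the 0.1915 lip-entry height; continuing down.

Call:
arm_command(
  increments=[
    {"angular": [0,0,0],"offset": [0,0,0.006],"gripper": -1},
    {"angular": [0,0,0],"offset": [0,0,0.006],"gripper": -1},
    {"angular": [0,0,0],"offset": [0,0,0.005],"gripper": -1},
    {"angular": [0,0,0],"offset": [0,0,0],"gripper": -1},
    {"angular": [0,0,0],"offset": [0,0,0],"gripper": -1},
  ],
)

```text
t: 7.3
position: [0.5515, 0.02, 0.17]
tcp_rot: [-0.0, 0.716, 0.698, -0.0]
wrist_force: [-0.2, -0.5, -2.1]
grip_width: 0.0088
```

Call:
arm_command(
  increments=[
    {"angular": [0,0,0],"offset": [0,0,0.003],"gripper": -1},
    {"angular": [0,0,0],"offset": [0,0,0.001],"gripper": -1},
    {"angular": [0,0,0],"offset": [0,0,0],"gripper": -1},
    {"angular": [0,0,0],"offset": [0,0,0],"gripper": -1},
  ],
)

```text
t: 7.63
position: [0.5518, 0.02, 0.1666]
tcp_rot: [0.0, 0.716, 0.698, 0.0]
wrist_force: [-0.7, 0.8, -0.2]
grip_width: 0.0088
```

Call:
arm_command(
  increments=[
    {"angular": [0,0,0],"offset": [0,0,0],"gripper": -0.5},
    {"angular": [0,0,0],"offset": [0,0,0],"gripper": 0},
    {"angular": [0,0,0],"offset": [0,0,0],"gripper": 0.4},
    {"angular": [0,0,0],"offset": [0,0,0],"gripper": 0.4},
    {"angular": [0,0,0],"offset": [0,0,0],"gripper": 0.4},
    {"angular": [0,0,0],"offset": [0,0,-0.01],"gripper": 0.4},
    {"angular": [0,0,0],"offset": [0,0,-0.03],"gripper": 0.4},
    {"angular": [0,0,0],"offset": [0,0,-0.035],"gripper": 0.4},
    {"angular": [0,0,0],"offset": [0,0,-0.035],"gripper": 0.4},
    {"angular": [0,0,0],"offset": [0,0,-0.03],"gripper": 1},
  ],
)

```text
t: 8.47
position: [0.5514, 0.02, 0.3095]
tcp_rot: [0.001, 0.716, 0.698, 0.001]
wrist_force: [1.6, 0.2, -0.0]
grip_width: 0.0703
```

```bash
python3 - <<'E'
from h import *
s=manip.get_image("scene"); cv2.imwrite("pics/s3.png",cv2.resize(s[150:310,220:500],None,fx=2.5,fy=2.5,interpolation=2))
go([((.54,.16,.30),0,0),((.573,.312,.20),0,0)])
E
```

```text
t 8.5 at [0.5525 0.0198 0.3149] w 0.077 f [-3.3  0.6  3. ] q [-0.12  0.25  0.22  1.53 -0.    1.48]
turn 1 x [ 0.51  0.06 -1.51] | shift 4 x [ 0.035  -0.0031  0.0037]  tot [ 0.1402 -0.0125  0.0149]
turn 0 x [0. 0. 0.] | shift 5 x [0.0304 0.0066 0.02  ]  tot [0.152 0.033 0.1  ]
```

View pics/s3.png

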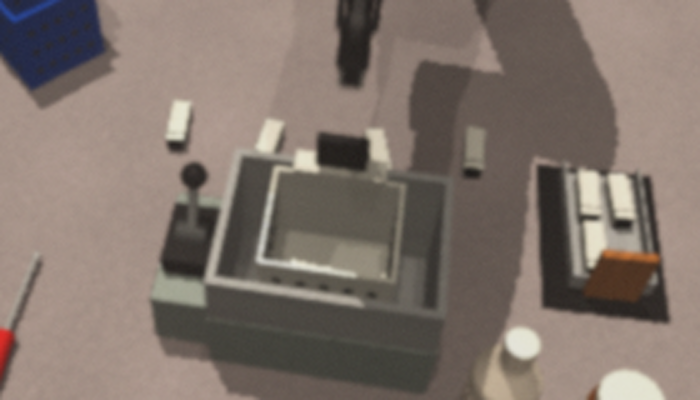

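```bash
python3 - <<'E'
from h import *
c=manip.get_calibration("scene")
print(plane(c,np.array([(603,252),(660,253)])/2.5+[219.8,149.8],.083))
a=plane(c,np.array([(257,262),(398,280),(404,183),(273,166)])/2.5+[219.8,149.8],.15);print(a,a.mean(0))
E
```

```text
[[0.57593275 0.2874937  0.083     ]
 [0.56986118 0.34324561 0.083     ]]
[[ 0.67220818 -0.04675209  0.15      ]
 [ 0.67450358  0.08136293  0.15      ]
 [ 0.5659926   0.0829541   0.15      ]
 [ 0.56179433 -0.04493388  0.15      ]] [0.61862467 0.01815776 0.15      ]
```

Call:
arm_command(
  increments=[
    {"angular": [0,0,-1.5],"offset": [0.02,-0.003,0],"gripper": 1},
    {"angular": [0,0,0],"offset": [0.035,-0.003,0],"gripper": 1},
    {"angular": [0,0,0],"offset": [0.035,-0.003,0],"gripper": 1},
    {"angular": [0,0,0],"offset": [0.035,-0.003,0],"gripper": 1},
    {"angular": [0,0,0],"offset": [0.032,0.0066,0.02],"gripper": 1},
    {"angular": [0,0,0],"offset": [0.032,0.0066,0.02],"gripper": 1},
    {"angular": [0,0,0],"offset": [0.032,0.0066,0.02],"gripper": 1},
    {"angular": [0,0,0],"offset": [0.032,0.0066,0.02],"gripper": 1},
    {"angular": [0,0,0],"offset": [0.032,0.0066,0.02],"gripper": 1},
    {"angular": [0,0,0],"offset": [0.005,0,0.01],"gripper": 1},
  ],
)

```text
t: 9.35
position: [0.5729, 0.3141, 0.1935]
tcp_rot: [-0.001, 0.706, 0.708, -0.001]
wrist_force: [0.1, -1.5, 0.4]
grip_width: 0.0851
```

```bash
python3 - <<'E'
from h import *
c=manip.get_calibration("wrist"); im=manip.get_image("wrist"); cv2.imwrite("pics/w4.png",im)
np.save("w4c.npy",c,allow_pickle=True)
go([((.573,.312,.10),0,0)])
E
```

```text
t 9.4 at [0.5721 0.3128 0.1923] w 0.0856 f [ 0.   1.1 -1.5] q [0.37 0.45 0.21 1.34 0.   1.94]
turn 1 x [-0.27  0.07  0.17] | shift 3 x [-0.0003  0.0003  0.0308]  tot [-0.0008  0.0009  0.0923]
```

View pics/w4.png

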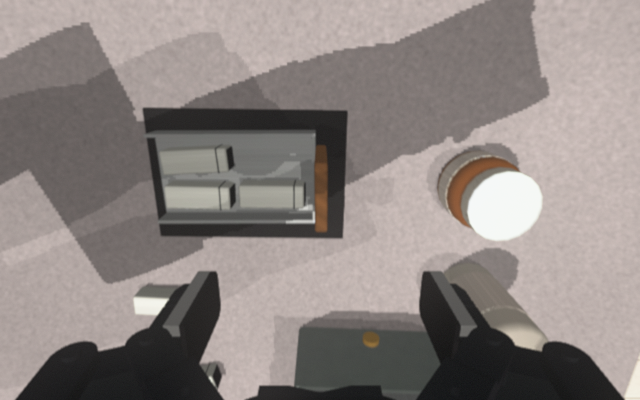

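Wrist view: plate top ≈ (322,148)–(321,231), three cans on the tray, jar at (500,205) well clear of the fingers.

```bash
python3 - <<'E'
from h import *
c=np.load("w4c.npy",allow_pickle=True).item()
P=plane(c,[(322,147),(321,232)],.083);print(P,P.mean(0))
P=plane(c,[(145,108),(347,111),(343,238),(160,236)],.003);print(P.mean(0),P)
E
```

```text
[[0.57339912 0.35175624 0.083     ]
 [0.572913   0.28501286 0.083     ]] [0.57315606 0.31838455 0.083     ]
[0.50265312 0.30784398 0.003     ] [[0.41140411 0.37301194 0.003     ]
 [0.59664751 0.37075583 0.003     ]
 [0.59601732 0.24296085 0.003     ]
 [0.40654353 0.24464731 0.003     ]]
```

Call:
arm_command(
  increments=[
    {"angular": [0,0,0],"offset": [0,0.001,0.03],"gripper": 1},
    {"angular": [0,0,0],"offset": [0,0,0.03],"gripper": 1},
    {"angular": [0,0,0],"offset": [0,0,0.03],"gripper": 1},
    {"angular": [0,0,0],"offset": [0,0,0],"gripper": 1},
  ],
)

```text
t: 9.73
position: [0.5719, 0.3082, 0.1018]
tcp_rot: [-0.001, 0.707, 0.707, -0.004]
wrist_force: [-0.4, 0.4, -1.1]
grip_width: 0.0855
```

Call:
arm_command(
  increments=[
    {"angular": [0,0,0],"offset": [0.004,0.001,0.02],"gripper": 1},
    {"angular": [0,0,0],"offset": [0,0,0.02],"gripper": 1},
    {"angular": [0,0,0],"offset": [0,0,0.02],"gripper": 1},
    {"angular": [0,0,0],"offset": [0,0,0],"gripper": 0},
    {"angular": [0,0,0],"offset": [0,0,0],"gripper": -1},
    {"angular": [0,0,0],"offset": [0,0,0],"gripper": -1},
    {"angular": [0,0,0],"offset": [0,0,0],"gripper": -1},
    {"angular": [0,0,0],"offset": [0,0,0],"gripper": -1},
    {"angular": [0,0,0],"offset": [0,0,0],"gripper": -1},
    {"angular": [0,0,0],"offset": [0,0,0],"gripper": -1},
  ],
  squeeze=100,
)

```text
t: 10.57
position: [0.5752, 0.3142, 0.0476]
tcp_rot: [0.0, 0.707, 0.707, 0.001]
wrist_force: [-2.4, 0.2, 7.7]
grip_width: 0.0088
```

Call:
arm_command(
  increments=[
    {"angular": [0,0,0],"offset": [0,0,0],"gripper": -1},
    {"angular": [0,0,0],"offset": [0,0,-0.01],"gripper": -1},
    {"angular": [0,0,0],"offset": [0,0,-0.02],"gripper": -1},
    {"angular": [0,0,0],"offset": [0,0,-0.025],"gripper": -1},
    {"angular": [0,0,0],"offset": [0,0,-0.025],"gripper": -1},
    {"angular": [0,0,0],"offset": [0,0,0],"gripper": -1},
  ],
)

```text
t: 11.07
position: [0.5771, 0.3148, 0.1321]
tcp_rot: [0.002, 0.707, 0.707, 0.003]
wrist_force: [0.5, -0.4, -2.4]
grip_width: 0.009
```

```bash
python3 - <<'E'
from h import *
cv2.imwrite("pics/w5.png",manip.get_image("wrist"))
go([((.573,.313,.26),0,0),((.60,.25,.26),90,0),((.61,.21,.26),88.5,0)])
E
```

```text
t 11.1 at [0.5765 0.3145 0.1295] w 0.0087 f [-0.8 -0.1 -3.9] q [ 0.37  0.48  0.1   1.18 -0.    1.94]
turn 1 x [ 0.28 -0.1  -0.01] | shift 4 x [-0.0004 -0.0009 -0.0326]  tot [-0.0015 -0.0035 -0.1305]
turn 14 x [ 0.    0.   -6.43] | shift 2 x [-0.0135 -0.0315  0.    ]  tot [-0.027 -0.063  0.   ]
turn 1 x [0.  0.  1.5] | shift 2 x [-0.0055 -0.0199  0.    ]  tot [-0.011  -0.0397  0.    ]
```

View pics/w5.png

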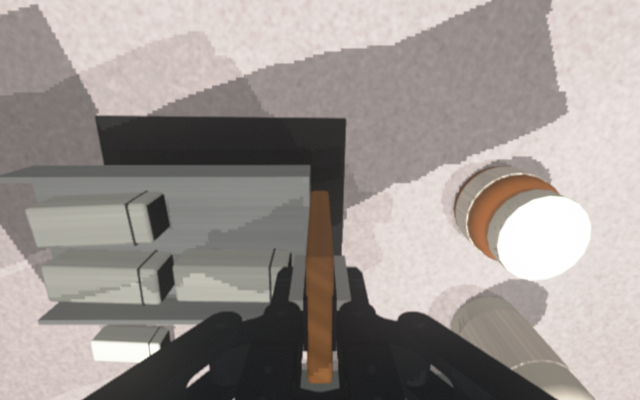

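Call:
arm_command(
  increments=[
    {"angular": [0,0,0],"offset": [0,0,-0.02],"gripper": -1},
    {"angular": [0,0,0],"offset": [0,0,-0.028],"gripper": -1},
    {"angular": [0,0,0],"offset": [0,0,-0.028],"gripper": -1},
    {"angular": [0,0,0],"offset": [0,0,-0.028],"gripper": -1},
    {"angular": [0,0,0],"offset": [0,0,-0.022],"gripper": -1},
    {"angular": [0,0,-3],"offset": [0,0,0],"gripper": -1},
    {"angular": [0,0,-5],"offset": [0,0,0],"gripper": -1},
    {"angular": [0,0,-5],"offset": [0,0,0],"gripper": -1},
    {"angular": [0,0,-5],"offset": [0,0,0],"gripper": -1},
    {"angular": [0,0,-5],"offset": [0,0,0],"gripper": -1},
  ],
)

```text
t: 11.95
position: [0.5749, 0.3138, 0.251]
tcp_rot: [-0.001, 0.55, 0.835, -0.001]
wrist_force: [0.7, -0.4, -3.7]
grip_width: 0.0092
```

Call:
arm_command(
  increments=[
    {"angular": [0,0,-5],"offset": [0,0,0],"gripper": -1},
    {"angular": [0,0,-5],"offset": [0,0,0],"gripper": -1},
    {"angular": [0,0,-5],"offset": [0,0,0],"gripper": -1},
    {"angular": [0,0,-5],"offset": [0,0,0],"gripper": -1},
    {"angular": [0,0,-5],"offset": [0,0,0],"gripper": -1},
    {"angular": [0,0,-5],"offset": [0,0,0],"gripper": -1},
    {"angular": [0,0,-5],"offset": [0,0,0],"gripper": -1},
    {"angular": [0,0,-5],"offset": [0,0,0],"gripper": -1},
    {"angular": [0,0,-5],"offset": [0,0,0],"gripper": -1},
    {"angular": [0,0,-5],"offset": [0,0,0],"gripper": -1},
  ],
)

```text
t: 12.78
position: [0.5748, 0.3139, 0.2509]
tcp_rot: [-0.001, 0.146, 0.989, -0.0]
wrist_force: [0.0, 0.7, -2.9]
grip_width: 0.0087
```

Call:
arm_command(
  increments=[
    {"angular": [0,0,-5],"offset": [0,0,0],"gripper": -1},
    {"angular": [0,0,-5],"offset": [0,0,0],"gripper": -1},
    {"angular": [0,0,-3],"offset": [0,0,0],"gripper": -1},
    {"angular": [0,0,0],"offset": [0,0,0],"gripper": -1},
  ],
)

```text
t: 13.12
position: [0.5749, 0.3139, 0.251]
tcp_rot: [-0.001, 0.034, 0.999, -0.0]
wrist_force: [0.7, -0.2, -2.5]
grip_width: 0.0088
```

```bash
python3 - <<'E'
from h import *
go([((.616,.208,.258),88.5,0),((.616,.208,.211),88.5,0)])
E
```

```text
t 13.1 at [0.5749 0.3139 0.251 ] w 0.0088 f [ 0.7 -0.2 -2.5] q [0.37 0.44 0.35 1.48 0.   0.44]
turn 1 x [-0.04 -0.12 -2.38] | shift 3 x [-0.0146 -0.0349 -0.0023]  tot [-0.0439 -0.1048 -0.007 ]
turn 0 x [0. 0. 0.] | shift 2 x [0.     0.     0.0235]  tot [0.    0.    0.047]
```

Call:
arm_command(
  increments=[
    {"angular": [0,0,-2.4],"offset": [0,0,0],"gripper": -1},
    {"angular": [0,0,0],"offset": [-0.007,-0.015,0],"gripper": -1},
    {"angular": [0,0,0],"offset": [-0.011,-0.025,0],"gripper": -1},
    {"angular": [0,0,0],"offset": [-0.011,-0.025,0],"gripper": -1},
    {"angular": [0,0,0],"offset": [-0.011,-0.025,0],"gripper": -1},
    {"angular": [0,0,0],"offset": [-0.004,-0.015,0],"gripper": -1},
    {"angular": [0,0,0],"offset": [0,0,0.015],"gripper": -1},
    {"angular": [0,0,0],"offset": [0,0,0.015],"gripper": -1},
    {"angular": [0,0,0],"offset": [0,0,0.01],"gripper": -1},
    {"angular": [0,0,0],"offset": [0,0,0],"gripper": -1},
  ],
)

```text
t: 13.95
position: [0.6151, 0.2077, 0.2095]
tcp_rot: [-0.002, 0.015, 1.0, -0.0]
wrist_force: [0.6, 0.2, -3.4]
grip_width: 0.0089
```

```bash
python3 - <<'E'
from h import *
go([((.616,.208,.211),88.5,0)])
s=manip.read_state();print("spout",s["position"]+rot(s["tcp_rot"]).apply([0,-.155,.041]))
s=manip.get_image("scene"); cv2.imwrite("pics/s6.png",cv2.resize(s[150:310,220:500],None,fx=2.5,fy=2.5,interpolation=2))
E
```

```text
t 13.9 at [0.6151 0.2077 0.2095] w 0.0089 f [ 0.6  0.2 -3.4] q [0.2  0.44 0.24 1.38 0.   0.23]
turn 1 x [-0.05 -0.26 -0.17] | shift 1 x [-0.0009  0.0003 -0.0015]  tot [-0.0009  0.0003 -0.0015]
spout [0.61035764 0.05273708 0.16861349]
```

View pics/s6.png

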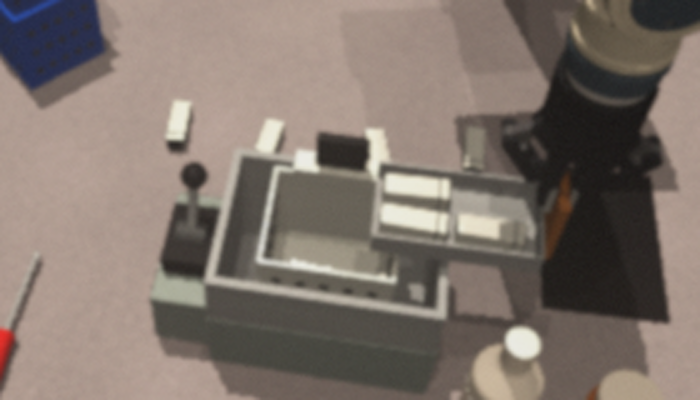

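Call:
arm_command(
  increments=[
    {"angular": [-1.5,0,0],"offset": [-0.003,-0.0011,-0.004],"gripper": -1},
    {"angular": [-3,0,0],"offset": [0,-0.0021,-0.0081],"gripper": -1},
    {"angular": [-3,0,0],"offset": [0,-0.0021,-0.0081],"gripper": -1},
    {"angular": [-3,0,0],"offset": [0,-0.0021,-0.0081],"gripper": -1},
    {"angular": [-3,0,0],"offset": [0,-0.0021,-0.0081],"gripper": -1},
    {"angular": [-3,0,0],"offset": [0,-0.0021,-0.0081],"gripper": -1},
    {"angular": [-3,0,0],"offset": [0,-0.0021,-0.0081],"gripper": -1},
    {"angular": [-1.5,0,0],"offset": [0,-0.0011,-0.004],"gripper": -1},
    {"angular": [0,0,0],"offset": [0,0,0],"gripper": -1},
    {"angular": [0,0,0],"offset": [0,0,0],"gripper": -1},
  ],
)

```text
t: 14.83
position: [0.6188, 0.184, 0.2662]
tcp_rot: [0.003, 0.014, 0.983, 0.182]
wrist_force: [-0.9, 0.6, -3.6]
grip_width: 0.0089
```

```bash
python3 - <<'E'
from h import *
go([])
s=manip.read_state();print("spout",s["position"]+rot(s["tcp_rot"]).apply([0,-.155,.041]))
E
```

```text
t 14.8 at [0.6188 0.184  0.2662] w 0.0089 f [-0.9  0.6 -3.6] q [-0.01  0.38  0.23  1.42  0.37  0.02]
spout [0.61507201 0.05391437 0.17250634]
```

Call:
arm_command(
  increments=[
    {"angular": [-1.5,0,0],"offset": [0,-0.0011,-0.0039],"gripper": -1},
    {"angular": [-1.5,0,0],"offset": [0,-0.0011,-0.0039],"gripper": -1},
    {"angular": [-1.5,0,0],"offset": [0,-0.0011,-0.0039],"gripper": -1},
    {"angular": [-1.5,0,0],"offset": [0,-0.0011,-0.0039],"gripper": -1},
    {"angular": [-1.5,0,0],"offset": [0,-0.0011,-0.0039],"gripper": -1},
    {"angular": [-1.5,0,0],"offset": [0,-0.0011,-0.0039],"gripper": -1},
    {"angular": [-1.5,0,0],"offset": [0,-0.0011,-0.0039],"gripper": -1},
    {"angular": [-1.5,0,0],"offset": [0,-0.0011,-0.0039],"gripper": -1},
    {"angular": [0,0,0],"offset": [0,0,0],"gripper": -1},
    {"angular": [0,0,0],"offset": [0,0,0],"gripper": -1},
  ],
)

```text
t: 15.67
position: [0.618, 0.1629, 0.2894]
tcp_rot: [0.004, 0.013, 0.959, 0.283]
wrist_force: [0.4, 0.7, -3.1]
grip_width: 0.0086
```

Call:
arm_command(
  increments=[
    {"angular": [-1.5,0,0],"offset": [0,-0.0011,-0.0039],"gripper": -1},
    {"angular": [-1.5,0,0],"offset": [0,-0.0011,-0.0039],"gripper": -1},
    {"angular": [-1.5,0,0],"offset": [0,-0.0011,-0.0039],"gripper": -1},
    {"angular": [-1.5,0,0],"offset": [0,-0.0011,-0.0039],"gripper": -1},
    {"angular": [-1.5,0,0],"offset": [0,-0.0011,-0.0039],"gripper": -1},
    {"angular": [-1.5,0,0],"offset": [0,-0.0011,-0.0039],"gripper": -1},
    {"angular": [0,0,0],"offset": [0,0,0],"gripper": -1},
    {"angular": [0,0,0],"offset": [0,0,0],"gripper": -1},
    {"angular": [0,0,0],"offset": [0,0,0],"gripper": -1},
    {"angular": [0,0,0],"offset": [0,0,0],"gripper": -1},
  ],
)

```text
t: 16.5
position: [0.6174, 0.1436, 0.3045]
tcp_rot: [0.005, 0.013, 0.934, 0.358]
wrist_force: [-0.9, 0.7, -1.8]
grip_width: 0.0086
```

```bash
python3 - <<'E'
from h import *
go([])
s=manip.read_state();print("spout",s["position"]+rot(s["tcp_rot"]).apply([0,-.155,.041]))
s=manip.get_image("scene"); cv2.imwrite("pics/s7.png",cv2.resize(s[150:310,220:500],None,fx=2.5,fy=2.5,interpolation=2))
E
```

```text
t 16.5 at [0.6174 0.1436 0.3045] w 0.0086 f [-0.9  0.7 -1.8] q [-0.22  0.4   0.22  1.57  0.72 -0.26]
spout [0.61501378 0.05584201 0.17032733]
```

View pics/s7.png

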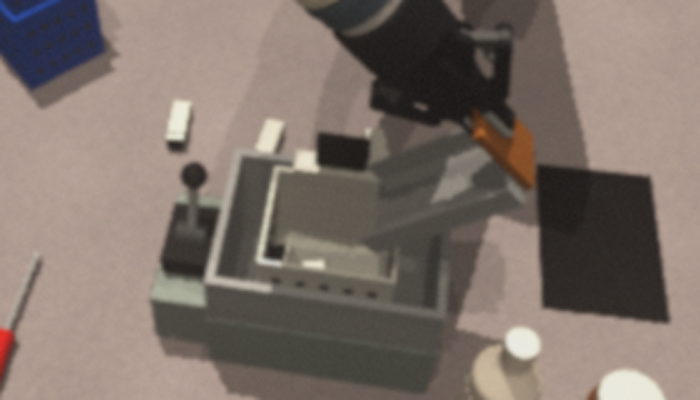

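Tray is empty, cans are in the basket. Levelling and returning the tray.

Call:
arm_command(
  increments=[
    {"angular": [6,0,0],"offset": [0,0,0],"gripper": -1},
    {"angular": [6,0,0],"offset": [0,0,0],"gripper": -1},
    {"angular": [6,0,0],"offset": [0,0,0],"gripper": -1},
    {"angular": [6,0,0],"offset": [0,0,0],"gripper": -1},
    {"angular": [6,0,0],"offset": [0,0,0],"gripper": -1},
    {"angular": [6,0,0],"offset": [0,0,0],"gripper": -1},
    {"angular": [6,0,0],"offset": [0,0,0],"gripper": -1},
    {"angular": [0,0,0],"offset": [0,0.03,0],"gripper": -1},
    {"angular": [0,0,0],"offset": [0,0.035,0],"gripper": -1},
    {"angular": [0,0,0],"offset": [0,0.035,0],"gripper": -1},
  ],
)

```text
t: 17.38
position: [0.6198, 0.2453, 0.3048]
tcp_rot: [0.0, 0.014, 1.0, 0.0]
wrist_force: [0.5, -0.8, -1.7]
grip_width: 0.009
```

Call:
arm_command(
  increments=[
    {"angular": [0,0,0],"offset": [0.007,0.035,0],"gripper": -1},
    {"angular": [0,0,0],"offset": [0.007,0.03,0],"gripper": -1},
    {"angular": [0,0,6.3],"offset": [0,0,0],"gripper": -1},
    {"angular": [0,0,6.3],"offset": [0,0,0],"gripper": -1},
    {"angular": [0,0,6.3],"offset": [0,0,0],"gripper": -1},
    {"angular": [0,0,6.3],"offset": [0,0,0],"gripper": -1},
    {"angular": [0,0,6.3],"offset": [0,0,0],"gripper": -1},
    {"angular": [0,0,6.3],"offset": [0,0,0],"gripper": -1},
    {"angular": [0,0,6.3],"offset": [0,0,0],"gripper": -1},
    {"angular": [0,0,6.3],"offset": [0,0,0],"gripper": -1},
  ],
)

```text
t: 18.22
position: [0.6078, 0.3093, 0.3045]
tcp_rot: [-0.0, 0.441, 0.898, 0.0]
wrist_force: [0.5, 0.3, -2.1]
grip_width: 0.0087
```

Call:
arm_command(
  increments=[
    {"angular": [0,0,6.3],"offset": [0,0,0],"gripper": -1},
    {"angular": [0,0,6.3],"offset": [0,0,0],"gripper": -1},
    {"angular": [0,0,6.3],"offset": [0,0,0],"gripper": -1},
    {"angular": [0,0,6.3],"offset": [0,0,0],"gripper": -1},
    {"angular": [0,0,6.3],"offset": [0,0,0],"gripper": -1},
    {"angular": [0,0,6.3],"offset": [0,0,0],"gripper": -1},
    {"angular": [0,0,0],"offset": [0,0,0],"gripper": -1},
  ],
)

```text
t: 18.8
position: [0.6078, 0.3093, 0.3045]
tcp_rot: [-0.0, 0.707, 0.707, 0.0]
wrist_force: [0.6, 0.0, -1.4]
grip_width: 0.0085
```

```bash
python3 - <<'E'
from h import *
go([((.5825,.311,.09),0,0),((.5825,.311,.048),0,0)])
E
```

```text
t 18.8 at [0.6078 0.3093 0.3045] w 0.0085 f [ 0.6  0.  -1.4] q [0.35 0.5  0.58 1.65 0.   1.92]
turn 1 x [ 0.01 -0.03 -0.06] | shift 6 x [ 0.0003 -0.0042  0.0358]  tot [ 0.0017 -0.0253  0.2145]
turn 0 x [0. 0. 0.] | shift 2 x [0.    0.    0.021]  tot [0.    0.    0.042]
```

Call:
arm_command(
  increments=[
    {"angular": [0,0,0],"offset": [0,-0.005,0.03],"gripper": -1},
    {"angular": [0,0,0],"offset": [0.002,-0.005,0.036],"gripper": -1},
    {"angular": [0,0,0],"offset": [0,-0.005,0.036],"gripper": -1},
    {"angular": [0,0,0],"offset": [0,-0.005,0.036],"gripper": -1},
    {"angular": [0,0,0],"offset": [0,-0.005,0.036],"gripper": -1},
    {"angular": [0,0,0],"offset": [0,0,0.03],"gripper": -1},
    {"angular": [0,0,0],"offset": [0,0,0.02],"gripper": -1},
    {"angular": [0,0,0],"offset": [0,0,0.015],"gripper": -1},
    {"angular": [0,0,0],"offset": [0,0,0.01],"gripper": -1},
    {"angular": [0,0,0],"offset": [0,0,0],"gripper": -1},
  ],
)

```text
t: 19.63
position: [0.582, 0.3105, 0.0533]
tcp_rot: [-0.001, 0.705, 0.709, -0.001]
wrist_force: [0.5, -0.3, -2.3]
grip_width: 0.0086
```

Call:
arm_command(
  increments=[
    {"angular": [0,0,0],"offset": [0,0,0.005],"gripper": -1},
    {"angular": [0,0,0],"offset": [0,0,0.002],"gripper": -1},
    {"angular": [0,0,0],"offset": [0,0,0],"gripper": -1},
    {"angular": [0,0,0],"offset": [0,0,0],"gripper": -1},
  ],
)

```text
t: 19.97
position: [0.5835, 0.3108, 0.0492]
tcp_rot: [0.0, 0.706, 0.708, 0.001]
wrist_force: [0.0, 0.5, -2.5]
grip_width: 0.0088
```

Call:
arm_command(
  increments=[
    {"angular": [0,0,0],"offset": [0,0,0.002],"gripper": -1},
    {"angular": [0,0,0],"offset": [0,0,0.002],"gripper": -1},
    {"angular": [0,0,0],"offset": [0,0,0],"gripper": -1},
    {"angular": [0,0,0],"offset": [0,0,0],"gripper": -1},
  ],
)

```text
t: 20.3
position: [0.5838, 0.3109, 0.0475]
tcp_rot: [0.001, 0.706, 0.708, 0.002]
wrist_force: [-4.5, -2.1, 18.0]
grip_width: 0.0088
```

Call:
arm_command(
  increments=[
    {"angular": [0,0,0],"offset": [0,0,-0.002],"gripper": -1},
    {"angular": [0,0,0],"offset": [0,0,0],"gripper": -0.6},
    {"angular": [0,0,0],"offset": [0,0,0],"gripper": 0},
    {"angular": [0,0,0],"offset": [0,0,0],"gripper": 0.5},
    {"angular": [0,0,0],"offset": [0,0,0],"gripper": 0.5},
    {"angular": [0,0,0],"offset": [0,0,-0.015],"gripper": 0.5},
    {"angular": [0,0,0],"offset": [0,0,-0.035],"gripper": 0.5},
    {"angular": [0,0,0],"offset": [0,0,-0.035],"gripper": 0.5},
    {"angular": [0,0,0],"offset": [0,0,-0.035],"gripper": 1},
    {"angular": [0,0,0],"offset": [0,0,-0.035],"gripper": 1},
  ],
)

```text
t: 21.13
position: [0.5828, 0.3105, 0.2027]
tcp_rot: [-0.0, 0.706, 0.708, -0.0]
wrist_force: [1.1, -0.5, -0.1]
grip_width: 0.0851
```

```bash
cat > strays.py <<'E'
from h import *
import sys
im=manip.get_image("top"); c=manip.get_calibration("top"); cv2.imwrite(sys.argv[1],im)
m=(im.min(axis=2)>150).astype(np.uint8)*255
for k in cv2.findContours(m,0,1)[0]:
    r=cv2.minAreaRect(k); b=cv2.boxPoints(r); P=plane(c,b,.022); P0=plane(c,[r[0]],.022)[0]
    e=[P[1]-P[0],P[2]-P[1]]; L=[np.linalg.norm(v) for v in e]; v=e[int(np.argmax(L))]
    if .045<max(L)<.075 and .012<min(L)<.035 and .3<P0[0]<.56 and -.3<P0[1]<.4:
        print("can",np.round(P0[:2],3),"L",np.round(L,3),"axis",round((np.degrees(np.arctan2(v[1],v[0]))+90)%180-90,1))
E
python3 strays.py pics/top8.png; python3 -c "
from h import *
go([])"
```

```text
can [ 0.408 -0.174] L [0.02  0.056] axis -0.7
can [0.406 0.172] L [0.056 0.019] axis -3.7
can [0.422 0.062] L [0.02  0.058] axis 12.4
can [ 0.423 -0.066] L [0.057 0.02 ] axis -11.1
t 21.2 at [0.5846 0.3113 0.2105] w 0.0852 f [-1.7 -1.3  4.2] q [ 0.36  0.45  0.27  1.37 -0.    1.93]
```

View pics/top8.png

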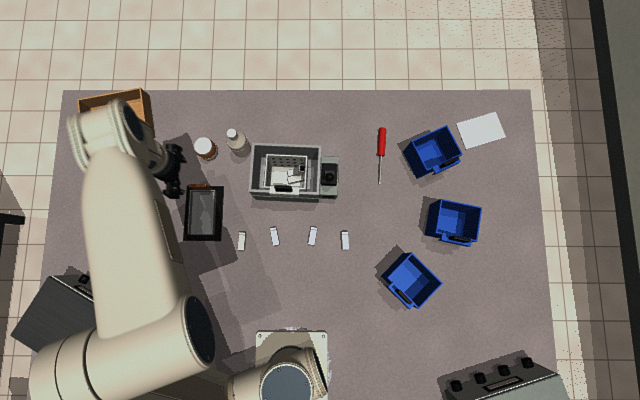

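Call:
arm_command(
  increments=[
    {"angular": [0,0,-6.6],"offset": [0,0,0],"gripper": 1},
    {"angular": [0,0,-6.6],"offset": [0,0,0],"gripper": 1},
    {"angular": [0,0,-6.6],"offset": [0,0,0],"gripper": 1},
    {"angular": [0,0,-6.6],"offset": [0,0,0],"gripper": 1},
    {"angular": [0,0,-6.6],"offset": [0,0,0],"gripper": 1},
    {"angular": [0,0,-6.6],"offset": [0,0,0],"gripper": 1},
    {"angular": [0,0,-6.6],"offset": [0,0,0],"gripper": 1},
    {"angular": [0,0,-6.6],"offset": [0,0,0],"gripper": 1},
    {"angular": [0,0,-6.6],"offset": [0,0,0],"gripper": 1},
    {"angular": [0,0,-6.6],"offset": [0,0,0],"gripper": 1},
  ],
)

```text
t: 22.02
position: [0.5831, 0.3106, 0.2008]
tcp_rot: [-0.0, 0.203, 0.979, -0.0]
wrist_force: [0.5, 0.3, 0.1]
grip_width: 0.0855
```

Call:
arm_command(
  increments=[
    {"angular": [0,0,-6.6],"offset": [0,0,0],"gripper": 1},
    {"angular": [0,0,-6.6],"offset": [0,0,0],"gripper": 1},
    {"angular": [0,0,-6.6],"offset": [0,0,0],"gripper": 1},
    {"angular": [0,0,0],"offset": [0,0,0],"gripper": 1},
  ],
)

```text
t: 22.35
position: [0.5831, 0.3106, 0.2009]
tcp_rot: [-0.0, 0.032, 0.999, -0.0]
wrist_force: [-0.5, -0.4, 0.7]
grip_width: 0.0852
```

```bash
python3 - <<'E'
from h import *
a=((.406,.172,.10),86.3,0);D=lambda dy:[((.614,.018+dy,.25),88.5,0),((.614,.018+dy,.145),88.5,0),((.614,.018+dy,.25),88.5,0)]
go([a,((.406,.172,.003),86.3,0),((.406,.172,.25),86.3,0)]+D(.015)+[((.422,.062,.10),102.4,0),((.422,.062,.003),102.4,0)])
E
```

```text
t 22.4 at [0.5831 0.3106 0.2009] w 0.0852 f [-0.5 -0.4  0.7] q [0.36 0.46 0.25 1.36 0.   0.43]
turn 1 x [-0.01 -0.03 -0.01] | shift 7 x [ 0.024  -0.0214  0.0144]  tot [ 0.1677 -0.1498  0.1009]
turn 0 x [0. 0. 0.] | shift 3 x [0.     0.     0.0323]  tot [0.    0.    0.097]
turn 0 x [0. 0. 0.] | shift 7 x [ 0.      0.     -0.0353]  tot [ 0.     0.    -0.247]
turn 1 x [ 0.   0.  -2.2] | shift 7 x [-0.0302 -0.0191  0.    ]  tot [-0.2116 -0.1335  0.    ]
turn 0 x [0. 0. 0.] | shift 3 x [0.    0.    0.035]  tot [0.    0.    0.105]
turn 0 x [0. 0. 0.] | shift 3 x [ 0.     0.    -0.035]  tot [ 0.     0.    -0.105]
turn 3 x [ 0.    0.   -4.63] | shift 7 x [0.0259 0.0099 0.0214]  tot [0.1813 0.0696 0.15  ]
turn 0 x [0. 0. 0.] | shift 3 x [0.     0.     0.0323]  tot [0.    0.    0.097]
```

Call:
arm_command(
  increments=[
    {"angular": [0,0,0],"offset": [0.024,-0.0214,0],"gripper": 1},
    {"angular": [0,0,0],"offset": [0.024,-0.0214,0.01],"gripper": 1},
    {"angular": [0,0,0],"offset": [0.024,-0.0214,0.015],"gripper": 1},
    {"angular": [0,0,0],"offset": [0.024,-0.0214,0.02],"gripper": 1},
    {"angular": [0,0,0],"offset": [0.024,-0.0214,0.02],"gripper": 1},
    {"angular": [0,0,0],"offset": [0.024,-0.0214,0.02],"gripper": 1},
    {"angular": [0,0,0],"offset": [0.0237,-0.0214,0.016],"gripper": 1},
    {"angular": [0,0,0],"offset": [0,0,0],"gripper": 1},
  ],
  squeeze=40,
)

```text
t: 23.02
position: [0.3973, 0.17, 0.0967]
tcp_rot: [-0.005, 0.037, 0.999, -0.002]
wrist_force: [-0.5, 0.6, -0.4]
grip_width: 0.0853
```

```bash
python3 - <<'E'
from h import *
cv2.imwrite("pics/w9.png",manip.get_image("wrist"))
go([((.406,.172,.003),86.3,0)])
E
```

```text
t 23.1 at [0.4014 0.1714 0.0988] w 0.0854 f [ 1.3 -0.  -0.4] q [ 0.21  0.16 -0.47  0.95 -0.    0.29]
turn 1 x [-0.08 -0.26 -0.6 ] | shift 3 x [-0.0015  0.0003  0.0319]  tot [-0.0045  0.0009  0.0958]
```

View pics/w9.png

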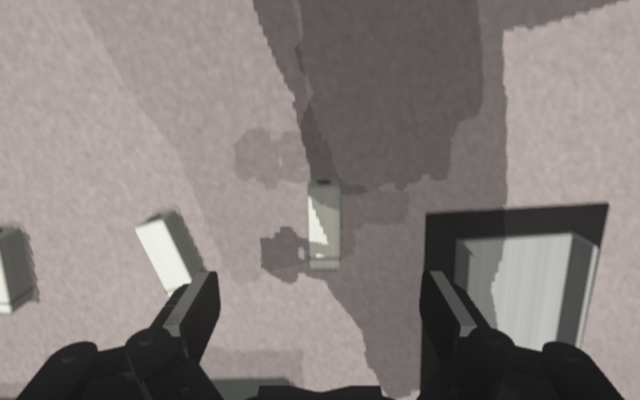

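Call:
arm_command(
  increments=[
    {"angular": [0,0,0],"offset": [-0.003,0,0.032],"gripper": 1},
    {"angular": [0,0,0],"offset": [0,0,0.032],"gripper": 1},
    {"angular": [0,0,0],"offset": [0,0,0.03],"gripper": 1},
    {"angular": [0,0,0],"offset": [0,0,0],"gripper": 0},
    {"angular": [0,0,0],"offset": [0,0,0],"gripper": -1},
    {"angular": [0,0,0],"offset": [0,0,0],"gripper": -1},
    {"angular": [0,0,0],"offset": [0,0,0],"gripper": -1},
    {"angular": [0,0,0],"offset": [0,0,0],"gripper": -1},
    {"angular": [0,0,0],"offset": [0,0,0],"gripper": -1},
    {"angular": [0,0,0],"offset": [0,0,-0.02],"gripper": -1},
  ],
)

```text
t: 23.9
position: [0.4074, 0.1725, 0.0255]
tcp_rot: [-0.001, 0.035, 0.999, -0.0]
wrist_force: [-0.9, -0.7, -0.5]
grip_width: 0.0211
```

Call:
arm_command(
  increments=[
    {"angular": [0,0,0],"offset": [0,0,-0.035],"gripper": -1},
    {"angular": [0,0,0],"offset": [0,0,-0.035],"gripper": -1},
    {"angular": [0,0,0],"offset": [0,0,-0.035],"gripper": -1},
    {"angular": [0,0,0],"offset": [0,0,-0.035],"gripper": -1},
    {"angular": [0,0,0],"offset": [0,0,-0.035],"gripper": -1},
    {"angular": [0,0,0],"offset": [0,0,-0.035],"gripper": -1},
    {"angular": [0,0,0],"offset": [0,0,-0.015],"gripper": -1},
    {"angular": [0,0,-2.2],"offset": [0,0,0],"gripper": -1},
  ],
)

```text
t: 24.57
position: [0.4095, 0.173, 0.2563]
tcp_rot: [0.004, 0.016, 1.0, 0.001]
wrist_force: [-0.1, -0.9, -1.1]
grip_width: 0.0208
```

```bash
python3 - <<'E'
from h import *
go([((.614,.033,.25),88.5,0)])
E
```

```text
t 24.6 at [0.4095 0.173  0.2563] w 0.0208 f [-0.1 -0.9 -1.1] q [ 0.21  0.07 -0.15  1.34  0.    0.24]
turn 1 x [ 0.11  0.45 -0.35] | shift 7 x [-0.0297 -0.0192  0.0009]  tot [-0.2081 -0.1346  0.0063]
```

Call:
arm_command(
  increments=[
    {"angular": [0,0,0],"offset": [-0.02,-0.0135,0],"gripper": -1},
    {"angular": [0,0,0],"offset": [-0.033,-0.021,0],"gripper": -1},
    {"angular": [0,0,0],"offset": [-0.033,-0.021,0],"gripper": -1},
    {"angular": [0,0,0],"offset": [-0.033,-0.021,0],"gripper": -1},
    {"angular": [0,0,0],"offset": [-0.033,-0.021,0],"gripper": -1},
    {"angular": [0,0,0],"offset": [-0.033,-0.021,0],"gripper": -1},
    {"angular": [0,0,0],"offset": [-0.022,-0.016,0],"gripper": -1},
    {"angular": [0,0,0],"offset": [0,0,0],"gripper": -1},
  ],
)

```text
t: 25.23
position: [0.6142, 0.0283, 0.2506]
tcp_rot: [0.0, 0.018, 1.0, -0.0]
wrist_force: [-0.4, -0.3, -1.4]
grip_width: 0.0207
```

Call:
arm_command(
  increments=[
    {"angular": [0,0,0],"offset": [0,0,0.03],"gripper": -1},
    {"angular": [0,0,0],"offset": [0,0,0.03],"gripper": -1},
    {"angular": [0,0,0],"offset": [0,0,0.03],"gripper": -1},
    {"angular": [0,0,0],"offset": [0,0,0.01],"gripper": -1},
    {"angular": [0,0,0],"offset": [0,0,0],"gripper": -0.2},
    {"angular": [0,0,0],"offset": [0,0,0],"gripper": 0},
    {"angular": [0,0,0],"offset": [0,0,0],"gripper": 0},
    {"angular": [0,0,0],"offset": [0,0,-0.03],"gripper": 0},
    {"angular": [0,0,0],"offset": [0,0,-0.035],"gripper": 0},
    {"angular": [0,0,0],"offset": [0,0,-0.035],"gripper": 0},
  ],
)

```text
t: 26.07
position: [0.6108, 0.0319, 0.2545]
tcp_rot: [0.001, 0.016, 1.0, -0.0]
wrist_force: [2.0, -0.2, 0.4]
grip_width: 0.0428
```

Call:
arm_command(
  increments=[
    {"angular": [0,0,-4.6],"offset": [0,0,0],"gripper": 1},
    {"angular": [0,0,-4.6],"offset": [0,0,0],"gripper": 1},
    {"angular": [0,0,-4.6],"offset": [0,0,0],"gripper": 1},
    {"angular": [0,0,0],"offset": [0,0,0],"gripper": 1},
  ],
)

```text
t: 26.4
position: [0.6114, 0.0318, 0.2538]
tcp_rot: [0.002, -0.106, 0.994, -0.0]
wrist_force: [-0.6, 0.3, -0.3]
grip_width: 0.085
```

```bash
python3 - <<'E'
from h import *
go([((.424,.062,.10),102.4,0),((.424,.062,.003),102.4,0),((.424,.062,.25),102.4,0),((.614,.005,.25),88.5,0)])
E
```

```text
t 26.4 at [0.6114 0.0318 0.2538] w 0.085 f [-0.6  0.3 -0.3] q [-0.09  0.36  0.23  1.43 -0.   -0.3 ]
turn 1 x [-0.06  0.2  -0.2 ] | shift 7 x [0.0252 0.01   0.022 ]  tot [0.1765 0.0698 0.1538]
turn 0 x [0. 0. 0.] | shift 3 x [0.     0.     0.0323]  tot [0.    0.    0.097]
turn 0 x [0. 0. 0.] | shift 7 x [ 0.      0.     -0.0353]  tot [ 0.     0.    -0.247]
turn 3 x [0.   0.   4.63] | shift 5 x [-0.0383 -0.0104  0.    ]  tot [-0.1914 -0.052   0.    ]
```

Call:
arm_command(
  increments=[
    {"angular": [0,0,0],"offset": [0.025,0.01,0],"gripper": 1},
    {"angular": [0,0,0],"offset": [0.025,0.01,0],"gripper": 1},
    {"angular": [0,0,0],"offset": [0.025,0.01,0],"gripper": 1},
    {"angular": [0,0,0],"offset": [0.025,0.01,0.01],"gripper": 1},
    {"angular": [0,0,0],"offset": [0.025,0.01,0.03],"gripper": 1},
    {"angular": [0,0,0],"offset": [0.025,0.01,0.035],"gripper": 1},
    {"angular": [0,0,0],"offset": [0.0265,0.01,0.035],"gripper": 1},
    {"angular": [0,0,0],"offset": [0,0,0.03],"gripper": 1},
    {"angular": [0,0,0],"offset": [0,0,0.014],"gripper": 1},
    {"angular": [0,0,0],"offset": [0,0,0],"gripper": 1},
  ],
)

```text
t: 27.23
position: [0.426, 0.0631, 0.1007]
tcp_rot: [-0.001, -0.103, 0.995, 0.0]
wrist_force: [-0.6, -0.4, -0.1]
grip_width: 0.0855
```

```bash
cat > wc.py <<'E'
from h import *
im=manip.get_image("wrist"); c=manip.get_calibration("wrist")
m=(im.min(axis=2)>205).astype(np.uint8)*255; m[270:]=0
g=cv2.cvtColor(im,6)
for th in (205,):
  for k in cv2.findContours(m,0,1)[0]:
    if cv2.contourArea(k)<300: continue
    r=cv2.minAreaRect(k); P=plane(c,cv2.boxPoints(r),.022)
    e=[P[1]-P[0],P[2]-P[1]]; L=[np.linalg.norm(v) for v in e]; v=e[int(np.argmax(L))]
    print("wcan",np.round(P.mean(0)[:2],3),"L",np.round(L,3),"axis",round((np.degrees(np.arctan2(v[1],v[0]))+90)%180-90,1))
E
python3 wc.py; python3 strays.py pics/top10.png; python3 - <<'E'
from h import *
go([((.424,.062,.003),102.4,0)])
E
```

```text
wcan [0.43  0.061] L [0.019 0.026] axis 12.4
wcan [ 0.421 -0.068] L [0.051 0.02 ] axis -11.7
can [ 0.408 -0.174] L [0.02  0.056] axis -0.7
can [ 0.424 -0.065] L [0.057 0.02 ] axis -9.2
t 27.3 at [0.4281 0.063  0.1032] w 0.0854 f [0.5 0.3 0.2] q [-0.05  0.14 -0.48  0.95  0.   -0.26]
turn 1 x [-0.02  0.07 -0.5 ] | shift 3 x [ 0.0014 -0.      0.0334]  tot [ 0.0042 -0.      0.1002]
```

Can is confirmed under the gripper (axis 12.4°, 0.061 m). Grasping and carrying.

Call:
arm_command(
  increments=[
    {"angular": [0,0,0],"offset": [0.002,-0.001,0.033],"gripper": 1},
    {"angular": [0,0,0],"offset": [0,0,0.033],"gripper": 1},
    {"angular": [0,0,0],"offset": [0,0,0.032],"gripper": 1},
    {"angular": [0,0,0],"offset": [0,0,0],"gripper": 0},
    {"angular": [0,0,0],"offset": [0,0,0],"gripper": -1},
    {"angular": [0,0,0],"offset": [0,0,0],"gripper": -1},
    {"angular": [0,0,0],"offset": [0,0,0],"gripper": -1},
    {"angular": [0,0,0],"offset": [0,0,0],"gripper": -1},
    {"angular": [0,0,0],"offset": [0,0,0],"gripper": -1},
    {"angular": [0,0,0],"offset": [0,0,-0.02],"gripper": -1},
  ],
)

```text
t: 28.17
position: [0.4247, 0.0616, 0.0232]
tcp_rot: [-0.001, -0.104, 0.995, 0.0]
wrist_force: [-0.8, 0.9, -1.0]
grip_width: 0.021
```

Call:
arm_command(
  increments=[
    {"angular": [0,0,0],"offset": [0,0,-0.035],"gripper": -1},
    {"angular": [0,0,0],"offset": [0,0,-0.035],"gripper": -1},
    {"angular": [0,0,0],"offset": [0,0,-0.035],"gripper": -1},
    {"angular": [0,0,0],"offset": [0,0,-0.035],"gripper": -1},
    {"angular": [0,0,0],"offset": [0,0,-0.035],"gripper": -1},
    {"angular": [0,0,0],"offset": [0,0,-0.035],"gripper": -1},
    {"angular": [0,0,4.6],"offset": [0,0,-0.015],"gripper": -1},
    {"angular": [0,0,4.6],"offset": [0,0,0],"gripper": -1},
    {"angular": [0,0,4.6],"offset": [0,0,0],"gripper": -1},
    {"angular": [0,0,0],"offset": [0,0,0],"gripper": -1},
  ],
)

```text
t: 29.0
position: [0.4255, 0.0616, 0.2502]
tcp_rot: [0.001, 0.018, 1.0, -0.0]
wrist_force: [-0.6, -0.4, -0.7]
grip_width: 0.0213
```

```bash
python3 - <<'E'
from h import *
go([((.614,.004,.25),88.5,0)])
E
```

```text
t 29.0 at [0.4255 0.0616 0.2502] w 0.0213 f [-0.6 -0.4 -0.7] q [-0.05  0.05 -0.19  1.33 -0.   -0.02]
turn 1 x [-0.    0.12 -0.52] | shift 5 x [-0.038  -0.0105  0.    ]  tot [-0.1899 -0.0526  0.0002]
```

Call:
arm_command(
  increments=[
    {"angular": [0,0,0],"offset": [-0.02,-0.0055,0],"gripper": -1},
    {"angular": [0,0,0],"offset": [-0.036,-0.01,0],"gripper": -1},
    {"angular": [0,0,0],"offset": [-0.036,-0.01,0],"gripper": -1},
    {"angular": [0,0,0],"offset": [-0.036,-0.01,0],"gripper": -1},
    {"angular": [0,0,0],"offset": [-0.036,-0.01,0],"gripper": -1},
    {"angular": [0,0,0],"offset": [-0.026,-0.007,0],"gripper": -1},
    {"angular": [0,0,0],"offset": [0,0,0],"gripper": -1},
    {"angular": [0,0,0],"offset": [0,0,0.02],"gripper": -1},
    {"angular": [0,0,0],"offset": [0,0,0.03],"gripper": -1},
    {"angular": [0,0,0],"offset": [0,0,0.03],"gripper": -1},
  ],
)

```text
t: 29.83
position: [0.6139, 0.0031, 0.1689]
tcp_rot: [0.001, 0.014, 1.0, -0.0]
wrist_force: [0.6, 1.0, -1.1]
grip_width: 0.0213
```

Call:
arm_command(
  increments=[
    {"angular": [0,0,0],"offset": [0,0,0.015],"gripper": -1},
    {"angular": [0,0,0],"offset": [0,0,0],"gripper": -0.2},
    {"angular": [0,0,0],"offset": [0,0,0],"gripper": 0},
    {"angular": [0,0,0],"offset": [0,0,0],"gripper": 0},
    {"angular": [0,0,0],"offset": [0,0,-0.03],"gripper": 0},
    {"angular": [0,0,0],"offset": [0,0,-0.035],"gripper": 0},
    {"angular": [0,0,0],"offset": [0,0,-0.035],"gripper": 0},
    {"angular": [0,0,4.3],"offset": [0,0,0],"gripper": 1},
    {"angular": [0,0,4.3],"offset": [0,0,0],"gripper": 1},
    {"angular": [0,0,0],"offset": [0,0,0],"gripper": 1},
  ],
)

```text
t: 30.67
position: [0.6143, 0.0031, 0.2567]
tcp_rot: [0.002, 0.092, 0.996, -0.0]
wrist_force: [0.0, 0.1, -0.5]
grip_width: 0.077
```

```bash
python3 - <<'E'
from h import *
go([((.423,-.066,.10),80,0)])
E
```

```text
t 30.7 at [0.6143 0.0031 0.2567] w 0.077 f [ 0.   0.1 -0.5] q [-0.13  0.36  0.24  1.44  0.    0.05]
turn 1 x [ 0.01  0.24 -0.56] | shift 7 x [ 0.0252 -0.0145  0.0224]  tot [ 0.1764 -0.1013  0.1567]
```

Call:
arm_command(
  increments=[
    {"angular": [0,0,0],"offset": [0.025,-0.0145,0],"gripper": 1},
    {"angular": [0,0,0],"offset": [0.025,-0.0145,0],"gripper": 1},
    {"angular": [0,0,0],"offset": [0.025,-0.0145,0],"gripper": 1},
    {"angular": [0,0,0],"offset": [0.025,-0.0145,0.01],"gripper": 1},
    {"angular": [0,0,0],"offset": [0.025,-0.0145,0.03],"gripper": 1},
    {"angular": [0,0,0],"offset": [0.025,-0.0145,0.035],"gripper": 1},
    {"angular": [0,0,0],"offset": [0.0265,-0.0145,0.035],"gripper": 1},
    {"angular": [0,0,0],"offset": [0,0,0.03],"gripper": 1},
    {"angular": [0,0,0],"offset": [0,0,0.016],"gripper": 1},
    {"angular": [0,0,0],"offset": [0,0,0],"gripper": 1},
  ],
)

```text
t: 31.5
position: [0.4252, -0.0628, 0.1025]
tcp_rot: [-0.002, 0.09, 0.996, 0.0]
wrist_force: [-1.3, 0.2, 0.5]
grip_width: 0.0854
```

```bash
python3 wc.py; python3 strays.py pics/top11.png; python3 - <<'E'
from h import *
go([((.423,-.066,.003),80,0)])
E
```

```text
wcan [ 0.425 -0.069] L [0.017 0.033] axis -10.0
wcan [ 0.406 -0.178] L [0.019 0.05 ] axis 1.4
can [ 0.408 -0.174] L [0.02  0.056] axis -0.7
t 31.6 at [ 0.4274 -0.0632  0.1052] w 0.0855 f [0.7 0.9 0.1] q [-0.34  0.14 -0.47  0.96 -0.   -0.16]
turn 1 x [-0.01  0.03 -0.31] | shift 3 x [ 0.0013 -0.0012  0.0341]  tot [ 0.0038 -0.0035  0.1022]
```

Call:
arm_command(
  increments=[
    {"angular": [0,0,0],"offset": [0.002,-0.0035,0.034],"gripper": 1},
    {"angular": [0,0,0],"offset": [0,0,0.034],"gripper": 1},
    {"angular": [0,0,0],"offset": [0,0,0.031],"gripper": 1},
    {"angular": [0,0,0],"offset": [0,0,0],"gripper": 0},
    {"angular": [0,0,0],"offset": [0,0,0],"gripper": -1},
    {"angular": [0,0,0],"offset": [0,0,0],"gripper": -1},
    {"angular": [0,0,0],"offset": [0,0,0],"gripper": -1},
    {"angular": [0,0,0],"offset": [0,0,0],"gripper": -1},
    {"angular": [0,0,0],"offset": [0,0,0],"gripper": -1},
    {"angular": [0,0,0],"offset": [0,0,-0.02],"gripper": -1},
  ],
)

```text
t: 32.43
position: [0.4235, -0.0659, 0.0246]
tcp_rot: [-0.001, 0.091, 0.996, 0.0]
wrist_force: [-0.7, 1.4, -0.9]
grip_width: 0.0212
```

Call:
arm_command(
  increments=[
    {"angular": [0,0,0],"offset": [0,0,-0.035],"gripper": -1},
    {"angular": [0,0,0],"offset": [0,0,-0.035],"gripper": -1},
    {"angular": [0,0,0],"offset": [0,0,-0.035],"gripper": -1},
    {"angular": [0,0,0],"offset": [0,0,-0.035],"gripper": -1},
    {"angular": [0,0,0],"offset": [0,0,-0.035],"gripper": -1},
    {"angular": [0,0,0],"offset": [0,0,-0.035],"gripper": -1},
    {"angular": [0,0,-4.3],"offset": [0,0,-0.015],"gripper": -1},
    {"angular": [0,0,-4.3],"offset": [0,0,0],"gripper": -1},
    {"angular": [0,0,0],"offset": [0,0,0],"gripper": -1},
  ],
)

```text
t: 33.18
position: [0.4247, -0.0663, 0.2523]
tcp_rot: [0.002, 0.014, 1.0, -0.001]
wrist_force: [-0.8, -0.1, -0.7]
grip_width: 0.0209
```

```bash
python3 - <<'E'
from h import *
go([((.614,.030,.25),88.5,0)])
im=manip.get_image("top"); cv2.imwrite("pics/t12.png",cv2.resize(im[130:210,235:345],None,fx=6,fy=6,interpolation=2))
E
```

```text
t 33.2 at [ 0.4247 -0.0663  0.2523] w 0.0209 f [-0.8 -0.1 -0.7] q [-0.35  0.04 -0.19  1.34 -0.   -0.32]
turn 1 x [-0.07  0.2  -0.11] | shift 6 x [-0.0311  0.0169  0.0004]  tot [-0.1867  0.1012  0.0023]
```

View pics/t12.png

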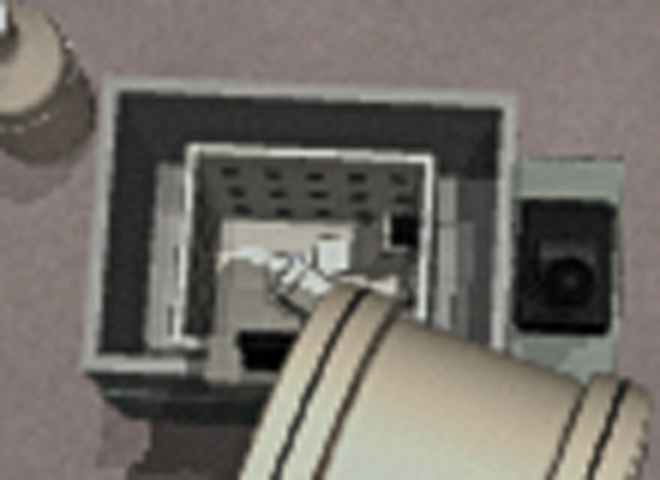

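The basket still hangs well; the pile lies toward the centre/−y, so I drop on the +y side (left).

Call:
arm_command(
  increments=[
    {"angular": [0,0,0],"offset": [-0.02,0.011,0],"gripper": -1},
    {"angular": [0,0,0],"offset": [-0.033,0.0185,0],"gripper": -1},
    {"angular": [0,0,0],"offset": [-0.033,0.0185,0],"gripper": -1},
    {"angular": [0,0,0],"offset": [-0.033,0.0185,0],"gripper": -1},
    {"angular": [0,0,0],"offset": [-0.033,0.0185,0],"gripper": -1},
    {"angular": [0,0,0],"offset": [-0.033,0.0185,0],"gripper": -1},
    {"angular": [0,0,0],"offset": [0,0.003,0],"gripper": -1},
    {"angular": [0,0,0],"offset": [0,0,0.02],"gripper": -1},
    {"angular": [0,0,0],"offset": [0,0,0.03],"gripper": -1},
    {"angular": [0,0,0],"offset": [0,0,0.03],"gripper": -1},
  ],
)

```text
t: 34.07
position: [0.6125, 0.0347, 0.1692]
tcp_rot: [0.0, 0.017, 1.0, -0.0]
wrist_force: [0.5, -0.2, 0.4]
grip_width: 0.021
```

Call:
arm_command(
  increments=[
    {"angular": [0,0,0],"offset": [0,0,0.022],"gripper": -1},
    {"angular": [0,0,0],"offset": [0,0,0],"gripper": -0.2},
    {"angular": [0,0,0],"offset": [0,0,0],"gripper": 0},
    {"angular": [0,0,0],"offset": [0,0,0],"gripper": 0},
    {"angular": [0,0,0],"offset": [0,0,-0.035],"gripper": 0},
    {"angular": [0,0,0],"offset": [0,0,-0.035],"gripper": 0},
    {"angular": [0,0,0],"offset": [0,0,-0.035],"gripper": 0},
    {"angular": [0,0,0],"offset": [0,0,0],"gripper": 1},
    {"angular": [0,0,0],"offset": [0,0,0],"gripper": 1},
  ],
)

```text
t: 34.82
position: [0.6138, 0.0343, 0.2578]
tcp_rot: [0.004, 0.016, 1.0, -0.0]
wrist_force: [-0.6, -0.0, -1.1]
grip_width: 0.0659
```

```bash
python3 - <<'E'
from h import *
go([((.408,-.175,.10),89.5,0)])
E
```

```text
t 34.8 at [0.6138 0.0343 0.2578] w 0.0659 f [-0.6 -0.  -1.1] q [-0.08  0.36  0.24  1.44 -0.   -0.05]
turn 1 x [-0.03  0.43 -1.35] | shift 9 x [ 0.0227 -0.0235  0.0175]  tot [ 0.204  -0.2111  0.1578]
```

Call:
arm_command(
  increments=[
    {"angular": [0,0,0],"offset": [0.03,-0.015,0],"gripper": 1},
    {"angular": [0,0,0],"offset": [0.03,-0.025,0],"gripper": 1},
    {"angular": [0,0,0],"offset": [0.03,-0.026,0],"gripper": 1},
    {"angular": [0,0,0],"offset": [0.03,-0.026,0],"gripper": 1},
    {"angular": [0,0,0],"offset": [0.03,-0.026,0.015],"gripper": 1},
    {"angular": [0,0,0],"offset": [0.03,-0.026,0.027],"gripper": 1},
    {"angular": [0,0,0],"offset": [0.024,-0.026,0.027],"gripper": 1},
    {"angular": [0,0,0],"offset": [0,-0.026,0.027],"gripper": 1},
    {"angular": [0,0,0],"offset": [0,-0.015,0.027],"gripper": 1},
    {"angular": [0,0,0],"offset": [0,0,0.03],"gripper": 1},
  ],
)

```text
t: 35.65
position: [0.4083, -0.1675, 0.1057]
tcp_rot: [0.001, 0.018, 1.0, -0.001]
wrist_force: [0.3, -1.1, 0.1]
grip_width: 0.0851
```

```bash
python3 wc.py; python3 strays.py pics/top13.png; python3 - <<'E'
from h import *
go([((.408,-.176,.003),89.5,0)])
E
```

```text
t 35.8 at [ 0.4059 -0.164   0.1029] w 0.0853 f [-0.3  1.   0.4] q [-0.58  0.15 -0.46  0.96  0.   -0.54]
turn 1 x [ 0.19 -0.31 -1.44] | shift 3 x [-0.0007 -0.004   0.0333]  tot [-0.0022 -0.012   0.0999]
```

```bash
sed -i 's/>205/>185/' wc.py; python3 wc.py; sed -i 's/>185/>165/' wc.py; python3 wc.py; sed -i 's/>165/>140/' wc.py; python3 wc.py
```

```text
wcan [ 0.41  -0.177] L [0.019 0.037] axis 2.0
wcan [ 0.405 -0.178] L [0.02  0.048] axis 2.1
wcan [ 0.405 -0.177] L [0.02 0.05] axis 1.9
wcan [ 0.371 -0.078] L [0.185 0.055] axis -39.5
wcan [ 0.364 -0.286] L [0.152 0.174] axis -4.7
```

Can still at (0.407, −0.177). Grasping.

Call:
arm_command(
  increments=[
    {"angular": [0,0,-2],"offset": [0,-0.0125,0.033],"gripper": 1},
    {"angular": [0,0,0],"offset": [0,0,0.033],"gripper": 1},
    {"angular": [0,0,0],"offset": [0,0,0.032],"gripper": 1},
    {"angular": [0,0,0],"offset": [0,0,0],"gripper": 0},
    {"angular": [0,0,0],"offset": [0,0,0],"gripper": -1},
    {"angular": [0,0,0],"offset": [0,0,0],"gripper": -1},
    {"angular": [0,0,0],"offset": [0,0,0],"gripper": -1},
    {"angular": [0,0,0],"offset": [0,0,0],"gripper": -1},
    {"angular": [0,0,0],"offset": [0,0,0],"gripper": -1},
    {"angular": [0,0,0],"offset": [0,0,-0.02],"gripper": -1},
  ],
)

```text
t: 36.73
position: [0.4071, -0.1765, 0.0271]
tcp_rot: [-0.001, -0.002, 1.0, 0.001]
wrist_force: [-1.4, -0.4, 0.1]
grip_width: 0.0209
```

Call:
arm_command(
  increments=[
    {"angular": [0,0,0],"offset": [0,0,-0.035],"gripper": -1},
    {"angular": [0,0,0],"offset": [0,0,-0.035],"gripper": -1},
    {"angular": [0,0,0],"offset": [0,0,-0.035],"gripper": -1},
    {"angular": [0,0,0],"offset": [0,0,-0.035],"gripper": -1},
    {"angular": [0,0,0],"offset": [0,0,-0.035],"gripper": -1},
    {"angular": [0,0,0],"offset": [0,0,-0.035],"gripper": -1},
    {"angular": [0,0,2],"offset": [0,0,-0.015],"gripper": -1},
    {"angular": [0,0,0],"offset": [0,0,0],"gripper": -1},
  ],
)

```text
t: 37.4
position: [0.409, -0.1778, 0.2575]
tcp_rot: [0.003, 0.017, 1.0, -0.002]
wrist_force: [-0.4, 0.1, -0.7]
grip_width: 0.0208
```

```bash
python3 - <<'E'
from h import *
go([((.614,.036,.25),88.5,0)])
E
```

```text
t 37.4 at [ 0.409  -0.1778  0.2575] w 0.0208 f [-0.4  0.1 -0.7] q [-0.6   0.07 -0.15  1.35 -0.   -0.57]
turn 1 x [-0.24  0.38 -0.41] | shift 8 x [-0.0249  0.0274  0.0009]  tot [-0.1994  0.2191  0.0075]
```

Call:
arm_command(
  increments=[
    {"angular": [0,0,0],"offset": [-0.017,0.019,0],"gripper": -1},
    {"angular": [0,0,0],"offset": [-0.025,0.0275,0],"gripper": -1},
    {"angular": [0,0,0],"offset": [-0.025,0.0275,0],"gripper": -1},
    {"angular": [0,0,0],"offset": [-0.025,0.0275,0],"gripper": -1},
    {"angular": [0,0,0],"offset": [-0.025,0.0275,0],"gripper": -1},
    {"angular": [0,0,0],"offset": [-0.025,0.0275,0],"gripper": -1},
    {"angular": [0,0,0],"offset": [-0.025,0.0275,0],"gripper": -1},
    {"angular": [0,0,0],"offset": [-0.025,0.0275,0],"gripper": -1},
    {"angular": [0,0,0],"offset": [-0.01,0.0075,0],"gripper": -1},
    {"angular": [0,0,0],"offset": [0,0,0],"gripper": -1},
  ],
)

```text
t: 38.23
position: [0.6181, 0.0377, 0.2511]
tcp_rot: [-0.001, 0.014, 1.0, 0.0]
wrist_force: [0.6, -0.2, -0.8]
grip_width: 0.021
```

Call:
arm_command(
  increments=[
    {"angular": [0,0,0],"offset": [0,0,0.03],"gripper": -1},
    {"angular": [0,0,0],"offset": [0,0,0.03],"gripper": -1},
    {"angular": [0,0,0],"offset": [0,0,0.03],"gripper": -1},
    {"angular": [0,0,0],"offset": [0,0,0.015],"gripper": -1},
    {"angular": [0,0,0],"offset": [0,0,0],"gripper": -0.2},
    {"angular": [0,0,0],"offset": [0,0,0],"gripper": 0},
    {"angular": [0,0,0],"offset": [0,0,0],"gripper": 0},
    {"angular": [0,0,0],"offset": [0,0,-0.035],"gripper": 0},
    {"angular": [0,0,0],"offset": [0,0,-0.035],"gripper": 0},
    {"angular": [0,0,0],"offset": [0,0,-0.035],"gripper": 0},
  ],
)

```text
t: 39.07
position: [0.6165, 0.0351, 0.2559]
tcp_rot: [0.001, 0.016, 1.0, -0.0]
wrist_force: [1.0, 0.3, 0.1]
grip_width: 0.0429
```

Call:
arm_command(
  increments=[
    {"angular": [0,0,0],"offset": [0.03,0,0],"gripper": -1},
    {"angular": [0,0,0],"offset": [0.035,0,0],"gripper": -1},
    {"angular": [0,0,0],"offset": [0.035,-0.02,0],"gripper": -1},
    {"angular": [0,0,0],"offset": [0.035,-0.035,0],"gripper": -1},
    {"angular": [0,0,0],"offset": [0.015,-0.035,0],"gripper": -1},
    {"angular": [0,0,0],"offset": [0,-0.03,0],"gripper": -1},
    {"angular": [0,0,0],"offset": [0,-0.02,0],"gripper": -1},
    {"angular": [0,0,0],"offset": [0,0,0],"gripper": -1},
  ],
)

```text
t: 39.73
position: [0.4681, -0.0978, 0.2549]
tcp_rot: [0.002, 0.017, 1.0, -0.001]
wrist_force: [0.1, 0.2, -0.2]
grip_width: -0.0004
```

```bash
python3 - <<'E'
from h import *
go([])
im=manip.get_image("top"); s=manip.get_image("scene")
a=cv2.resize(im[125:225,225:350],(500,400),interpolation=2); b=cv2.resize(s[180:300,270:345],(300,480),interpolation=2)[:400]
cv2.imwrite("pics/t14.png",np.hstack([a,b]));cv2.imwrite("pics/t14f.png",im);cv2.imwrite("pics/s14f.png",s)
E
```

```text
t 39.7 at [ 0.4681 -0.0978  0.2549] w -0.0004 f [ 0.1  0.2 -0.2] q [-0.38  0.13 -0.09  1.35 -0.   -0.35]
```

View pics/t14.png

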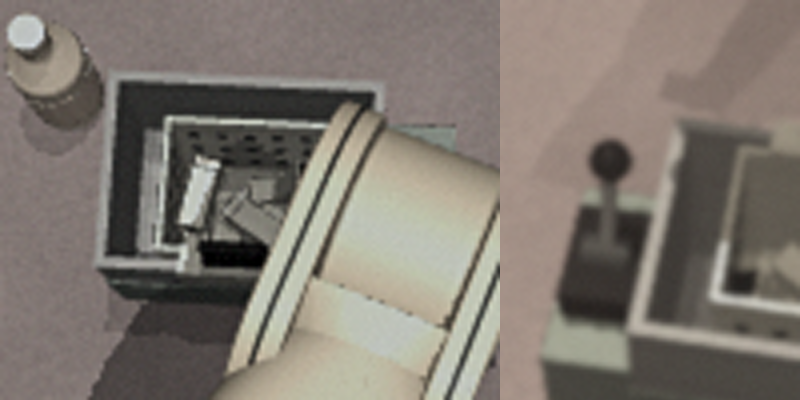

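Last can is in the basket; the switch is leaning toward the robot. Pushing the lever with shut fingers.

```bash
python3 - <<'E'
from h import *
c=manip.get_calibration("scene"); b=np.array([[270+(610-500)/4,180+160/4]]);print(plane(c,b,.163))
go([((.535,-.120,.255),88.5,0),((.535,-.120,.153),88.5,0),((.635,-.122,.153),88.5,0)])
E
```

```text
[[ 0.59238119 -0.117494    0.163     ]]
t 39.8 at [ 0.4682 -0.0953  0.2544] w -0.0002 f [-0.5  0.5 -0.1] q [-0.38  0.13 -0.09  1.35  0.   -0.34]
turn 1 x [-0.04  0.15 -0.43] | shift 2 x [-0.0337 -0.0115 -0.0003]  tot [-0.0674 -0.0229 -0.0006]
turn 0 x [0. 0. 0.] | shift 3 x [0.    0.    0.034]  tot [0.    0.    0.102]
turn 0 x [0. 0. 0.] | shift 3 x [-0.0333  0.0002  0.    ]  tot [-0.1     0.0006  0.    ]
```

Call:
arm_command(
  increments=[
    {"angular": [0,0,0],"offset": [-0.03,-0.01,0],"gripper": -1},
    {"angular": [0,0,0],"offset": [-0.035,-0.01,0],"gripper": -1},
    {"angular": [0,0,0],"offset": [0,0,0.03],"gripper": -1},
    {"angular": [0,0,0],"offset": [0,0,0.035],"gripper": -1},
    {"angular": [0,0,0],"offset": [0,0,0.035],"gripper": -1},
    {"angular": [0,0,0],"offset": [0,0,0.003],"gripper": -1},
    {"angular": [0,0,0],"offset": [0,0,0],"gripper": -1},
  ],
)

```text
t: 40.42
position: [0.5318, -0.1154, 0.1494]
tcp_rot: [-0.001, 0.015, 1.0, 0.001]
wrist_force: [-0.5, -0.3, 0.5]
grip_width: -0.0001
```

Call:
arm_command(
  increments=[
    {"angular": [0,0,0],"offset": [-0.01,-0.004,0],"gripper": -1},
    {"angular": [0,0,0],"offset": [-0.01,0,0],"gripper": -1},
    {"angular": [0,0,0],"offset": [-0.01,0,0],"gripper": -1},
    {"angular": [0,0,0],"offset": [-0.01,0,0],"gripper": -1},
    {"angular": [0,0,0],"offset": [-0.01,0,0],"gripper": -1},
    {"angular": [0,0,0],"offset": [-0.01,0,0],"gripper": -1},
    {"angular": [0,0,0],"offset": [-0.01,0,0],"gripper": -1},
    {"angular": [0,0,0],"offset": [-0.01,0,0],"gripper": -1},
    {"angular": [0,0,0],"offset": [-0.01,0,0],"gripper": -1},
    {"angular": [0,0,0],"offset": [-0.006,0,0],"gripper": -1},
  ],
)

```text
t: 41.25
position: [0.6286, -0.1235, 0.1494]
tcp_rot: [-0.001, 0.016, 1.0, 0.0]
wrist_force: [-28.9, 0.8, 9.0]
grip_width: -0.0
```

Call:
arm_command(
  increments=[
    {"angular": [0,0,0],"offset": [-0.003,0,0],"gripper": -1},
    {"angular": [0,0,0],"offset": [0,0,0],"gripper": -1},
  ],
)

```text
t: 41.42
position: [0.6283, -0.1235, 0.1494]
tcp_rot: [-0.004, 0.016, 1.0, -0.0]
wrist_force: [-18.6, -0.0, 6.4]
grip_width: -0.0001
```

Firm stop (−19…−29 N) at the predicted end-of-travel. Retreat and check.

Call:
arm_command(
  increments=[
    {"angular": [0,0,0],"offset": [0.02,0,0],"gripper": -1},
    {"angular": [0,0,0],"offset": [0.035,0,0],"gripper": -1},
    {"angular": [0,0,0],"offset": [0.035,0,0],"gripper": -1},
    {"angular": [0,0,0],"offset": [0,0,-0.035],"gripper": -1},
    {"angular": [0,0,0],"offset": [0,0,-0.035],"gripper": -1},
    {"angular": [0,0,0],"offset": [0.02,-0.03,-0.03],"gripper": -1},
    {"angular": [0,0,0],"offset": [0.03,-0.035,0],"gripper": -1},
    {"angular": [0,0,0],"offset": [0.03,-0.035,0],"gripper": -1},
    {"angular": [0,0,0],"offset": [0,-0.035,0],"gripper": -1},
    {"angular": [0,0,0],"offset": [0,-0.035,0],"gripper": -1},
  ],
)

```text
t: 42.25
position: [0.4635, -0.2797, 0.2479]
tcp_rot: [0.001, 0.016, 1.0, -0.001]
wrist_force: [1.6, -0.1, 0.1]
grip_width: -0.0001
```

Call:
arm_command(
  increments=[
    {"angular": [0,0,0],"offset": [0,0,0],"gripper": -1},
    {"angular": [0,0,0],"offset": [0,0,0],"gripper": -1},
    {"angular": [0,0,0],"offset": [0,0,0],"gripper": -1},
  ],
)

```text
t: 42.5
position: [0.4645, -0.2784, 0.2465]
tcp_rot: [-0.0, 0.016, 1.0, 0.0]
wrist_force: [0.7, 0.1, -0.2]
grip_width: -0.0003
```

```bash
python3 - <<'E'
from h import *
go([])
im=manip.get_image("top"); s=manip.get_image("scene")
a=cv2.resize(im[120:250,180:350],(523,400),interpolation=2); b=cv2.resize(s[190:300,275:350],(273,400),interpolation=2)
cv2.imwrite("pics/fin.png",np.hstack([a,b]))
E
```

```text
t 42.5 at [ 0.4645 -0.2784  0.2465] w -0.0003 f [ 0.7  0.1 -0.2] q [-0.7   0.24  0.04  1.37  0.   -0.66]
```

View pics/fin.png

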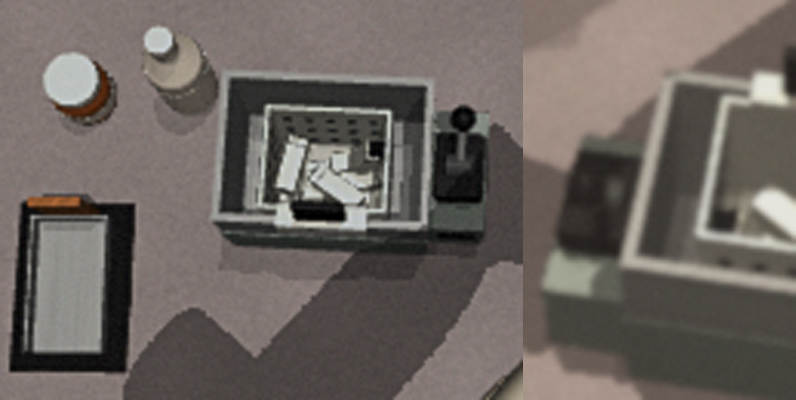

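```bash
python3 - <<'E'
from h import *
c=manip.get_calibration("top"); f=523/170
b=plane(c,[[180+462/f,120+117/f]],.163)[0]; print(b, "lever angle", .5+np.arcsin((b[0]-.621)/.07))
t=plane(c,[[180+66/f,120+285/f]],.007)[0]; m=plane(c,[[180+72/f,120+287/f]],.003)[0]; print(t,m)
E
python3 strays.py pics/top15.png
```

```text
[ 0.65134133 -0.12089485  0.163     ] lever angle 0.9483148215079029
[0.50150724 0.31412893 0.007     ] [0.49976494 0.30856383 0.003     ]
```

```bash
python3 -c "
from plant import manip
print(manip.sign_off())"
```

```text
the job is handed in; nothing more can be done
None
```

I handed the job in at about t = 42.5 s. All five steps were carried out in order, and `sign_off` gives no verdict.

- **Basket:** I hung it on the bath's near rim. The wrist force dropped to about zero before I let go, and it was still hanging level in the final picture.
- **Tray cans:** I tipped the three cans on the tray in at about 42°, and the tray was empty afterwards.
- **Tray:** it is back on the mat, about 6 mm from the mat's centre and parallel to it.
- **Loose cans:** I picked up all four one by one and dropped them in. A last check with the top camera found none left on the bench.
- **Switch:** I pushed the lever to its stop, which pushed back with 19–29 N. The top picture puts the lever at about 0.95 rad, against the 0.85 needed.
- **Bystanders:** the bottle and jar look unmoved in the final picture. The screwdriver was outside that crop and I did not re-check it; the arm did not go near it.

**Less certain:**
- In the scene view the lever's ball could not be made out against the black housing, so the lever angle rests on the top view and the stop force.
- Cans overlap in the pile, so I could not count all seven. I saw no can in the bath outside the basket.
- My two camera measurements of the bath differed by 2–3 mm, and I used a value between them.

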